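Weigh the scrap tin from the tilt-out bin on the sprung hook scale

ROBOT

A 7-joint arm with a two-finger parallel gripper is mounted at the origin on a cart in front of the work surface, level with it; the furniture and walls round the work are solid. World frame = base frame: x ahead of the robot, y to its left, z up, the work surface at z = 0. Lengths are in m, angles in rad, forces in N, time in s.
With the tool pointing down it reaches from about 0.425 to 0.875 m from the base axis. Payload 4.7 kg.
Tool frame: the origin (TCP) lies on the centre line of the jaws, within the pads' length; the fingertips stand 17 mm ahead of it and the grasp point (between the pads) lies 2 mm behind it; z points along the fingers, y is the line along which they close (so a half turn about z gives the same grasp; the last joint's range is limited). The gripper opens to 87 mm and grips with 3 to 60 N. Pads are 19 mm wide; open, the fingers measure 117 mm over their backs; the gripper's body (75 mm by 190 mm) begins 51 mm behind the grasp point.
Start: joints at [1.303, 0.321, -0.07, 1.45, 0.023, 1.371, -0.057], TCP at [0.181, -0.624, 0.24] pointing down, gripper open.
Joint ranges: [-2.86, 2.86], [-0.3, 2.09], [-1.38, 1.24], [0.06, 2.45], [-1.56, 4.7], [0.09, 2.05], [-2.69, 2.69]. Speed limits (rad/s): [2.57, 2.57, 3.14, 3.14, 3.14, 3.14, 3.14].

INTERFACE

Orientations are given as a unit quaternion [w, x, y, z].
In Python, from station import manip, imaging gives the robot as it stands.
- The arm moves only by the tool apply_moves, never from a script. Its argument "targets" is a list of rows, each an object of numbers: "hand": the finger opening in cm, from 0 to 8.7; "dx", "dy", "dz": the shift along the tool's x, y, z in cm; "turn": the turn about the tool's z in rad. A call has exactly 5 rows; each row is the pose to reach, as a shift and turn from the pose commanded when the call began, along the tool's axes at that moment; what a row does not reach only later rows make up. A row lasts 1/12 s, in which the tool goes at most 41.7 mm and 7.16 degrees, less where a joint would pass 70% of its speed; a pose out of reach is approached as far as the arm can. A call with a gripper value outside its range is refused whole. The fingers move at their own pace and stop on an object; the grip force is fixed at half the most. Time passes only in rows, so rows that repeat a pose let the fingers close, or fill a call up. It gives the time, the measured TCP pose, the force, the opening and the grip force at its end, in the units of the state.
- manip.state(): the state, without advancing time (a new reading comes with each control period).
- imaging.read_camera(name): name is "scene" or "top" or "wrist"; returns a dict with "img" (384x512x3 uint8, red, green, blue), "mtx" (3x3 intrinsics, pixels), "k1" (the pictures are not rectified: a ray, as slopes to the right and down, at radius r is drawn at 1 + k1 r^2 times it, then the intrinsics apply), "pose" (4x4, takes a point from camera to world coordinates); the wrist camera has in their place "tool_from_camera" (4x4, takes a point from camera to tool coordinates, whose origin is the TCP and whose axes are the flange's). Camera axes: x right, y down, z forward; pixel columns grow to the right and rows downward; lengths in m; the calibration is good to about 2 mm. A picture is of the moment at which its call begins: read the wrist's pose just before it. There is no depth.
- manip.close_job(): hands the job in; it is judged then, once.
The state is a dict: "time": time; "joints": joint angles; "qvel": joint speeds; "joint_torque": joint torques, N m; "ee_pos": TCP position; "eef_rot": TCP orientation; "ft_force": force on the tool from outside, world axes, zero at the start; "ft_torque": the same for the moment, N m; "width": opening from 0.0 (shut) to 1.0 (fully open); "gripper_force": force on a finger pad.
Only numpy, scipy, OpenCV 4.12 (cv2) and the standard library are available. Lean on these libraries where they do the work, as an engineer would, in place of code of your own. Each camera call takes 0.05 s, during which the arm holds its last target. There are 200 camera calls.

TASK

Tilt the parts bin forward, take the small metal scrap tin out of it and hang it by its bail on the hook of the sprung scale. Let the weight come onto the hook slowly, about 3 cm a second or less, until the scale carries the whole tin and its pointer has settled, and only then let go: the pointer must never jump and the hook must not be pulled down to the end of its travel. Leave the tin hanging still and do not disturb the plaster model, the wax jar or the beaker.

Things in the scene. Friction and masses are not known exactly. Their poses are not given: they have to be found in the camera images.
- cabinet: Small grey cabinet standing fixed on the worktop, left or right of the middle; 86 (x, deep) x 112 (y, wide) x 152 (z) mm with 5 mm walls and roof, open at its front (-x) where the white bin sits. Origin: centre of its underside; x points from its front to its back.
- bin (a joint): Tilt angle of the white bin in the cabinet: 0 closed, 0.65 rad tilted fully out (top towards the cabinet's -x) at a stop. Pivot along the cabinet's y at point bin_hinge. The hinge is stiff (0.2 N m): the bin stays where it is left; about 4 N at the handle opens it.
- bin_hinge (a point): On the bin's pivot axis, at the bottom of its front; 37 mm in front of the cabinet's origin, 12 mm up. Turns with the bin (z up along the front, x into the bin). In this frame (mm): front panel 98 wide, to z = 122, inner face x = 0; floor top z = 6; side walls to z = 58, inner faces y = +-39; back wall's inner face x = 56, top z = 42.
- bin_handle (a point): Middle of the steel handle bar of the bin, 8 mm thick, 72 mm long along y, 44 mm in front of the inner face of the front panel (36 mm free behind the bar) and 116 mm above the pivot. Turns with the bin.
- tin: Rectangular closed aluminium tin of metal scrap, 46 (x) x 58 (y) x 40 (z) mm, with rigid wire bail and black tab, 116 mm high in all. Stands loose in the bin, under the cabinet's roof, its y within 0.1 rad of the cabinet's; leans with the bin. Origin: centre of its underside; z up through the bail. Mass unknown, 0.18 to 0.6 kg; centre of mass about 25 mm above the underside.
- tin_grip (a point): Where to hold the tin, 108 mm above its underside, in the tin's axes: an upright plate 24 (x) x 10 (y) x 34 (z) mm, centred on the bail bar, its top 116 mm above the underside and its free faces beginning at the top of the bar, 85 mm above the underside. Pinch it across its 10 mm (along y) with the fingertips above the bar (no more than 23 mm below this point).
- tin_bar (a point): Middle of the bail's top bar (round, 6 mm thick, 44 mm long along the tin's y), 82 mm above the tin's underside. Between the bar and the tin's lid is a window 50 mm wide (between wire centres) and about 38 mm high for the hook; its uprights are 6 mm wire.
- stand: Sprung hook scale, fixed on the worktop on the other side from the cabinet: dark base 140 (x) x 110 (y) x 12 mm, grey column 30 x 44 mm, 315 mm high, with a white face 64 mm wide from z = 120 to 250 mm. Origin: on the worktop 55 mm in front of the column's axis; x points from the hook to the column.
- hook (a joint): How far the hook and pointer have sunk (m): 0 empty at the top stop, 0.07 at the bottom stop. Spring 110 N/m with a slight preload (the hook begins to sink at about 0.2 N, then 9 mm per newton: the tin sinks it about 15 to 52 mm), lightly damped.
- hook_seat (a point): Where the centre of the bail bar rests when seated; moves with the hook; stand axes. 181.5 mm up when empty. Hook of 7 mm wire in the stand's xz plane, nothing above it: an arm from the column (axis 3.5 mm above this point) drops into a valley (axis 6.5 mm below) and rises to a tip towards the robot (x = -17 mm, top 11 mm above this point). The bar enters from above. White face 58 mm behind.
- model_upper: Plaster model of an upper jaw, 55 x 63 x 21 mm, on the near part of the worktop left of the middle; leave it alone. Behind and left of it is a fixed black and blue articulator whose rod stands up to 0.3 m high: carry the tin over or in front of it. A chair back stands at the worktop level about x = 0.25. Origin: centre of its underside.
- wax_jar: Round jar of wax with a screw lid, 39 mm wide, 42 mm high, on the near edge right of the middle; leave it alone. Origin: centre of its underside.
- beaker: Clear beaker, 78 mm wide, 101 mm high, farther back; leave it alone. Origin: centre of its underside.

How it is judged:
On the way, in this order (a step that is already met when the one before it is completed fails the run):
1. the bin is tilted out (0.4 rad or more) (value of joint bin above 0.4 rad), for 0.2 s.
2. the tin is lifted out of the bin, clear of the worktop (distance between tin and bin_hinge above 0.14 m and height (world z) of tin above 0.03 m), for 0.2 s.
3. the bail sits in the hook and the hook has begun to sink (distance between tin_bar and hook_seat below 0.014 m and value of joint hook above 0.005 m and contact force between tin and hook above 0.3 N), for 0.1 s.
At the end, for the whole second after the job is handed in: The tin hangs freely by its bail in the valley of the hook (bar within 14 mm of the seat point), upright within 0.2 rad and still (under 40 mm/s), the hook sunk by the tin's weight between 8 and 60 mm, and its pointer at rest (under 10 mm/s) (distance between tin_bar and hook_seat below 0.014 m and value of joint hook between 0.008 and 0.06 m and velocity of joint hook between -0.01 and 0.01 m/s and contact force between tin and hook above 1 N and angle between tin's own z axis and vertical below 0.2 rad and linear speed of tin below 0.04 m/s); the robot touches nothing.
It fails at once if the pointer jumps: the hook moves faster than 0.1 m/s up or down (let go too early or too late, or knocked) (velocity of joint hook above 0.1 m/s or velocity of joint hook below -0.1 m/s).
It fails at once if the hook is pulled down to the end of its travel (beyond 65 mm) (value of joint hook above 0.065 m).
It fails at once if the plaster model is disturbed (moved more than 20 mm) (distance of model_upper from where it was at the start of the episode above 0.02 m).
It fails at once if the wax jar is disturbed (moved more than 20 mm) (distance of wax_jar from where it was at the start of the episode above 0.02 m).
It fails at once if the beaker is disturbed (moved more than 20 mm) (distance of beaker from where it was at the start of the episode above 0.02 m).
It also fails if it takes over 72 s, if anything falls off the work surface, if the arm or the gripper's body presses on something with over 40 N, if the wrist force passes 120 N, or if a joint passes its speed limit or range.

## Working session

There is one attempt and no reset: what is moved stays moved. The work goes in short steps, Python scripts to look and compute and a tool call to move; the robot and the scene stay as the last step left them, time stands still between calls to the robot, and variables do not carry over. Pictures are saved under pics/ and viewed, at most 10 in all, crops included, and the job is handed in when it is done.

Besides the shell and the picture viewer there is one more tool, called after "Emit:" as name([rows], argument=value, ...), one row to a line, values as JSON. apply_moves: Moves the arm, as the interface text tells. Its arguments: {"type":"object","properties":{"targets":{"type":"array","items":{"type":"object","properties":{"hand":{"type":"number"},"dx":{"type":"number"},"dy":{"type":"number"},"dz":{"type":"number"},"turn":{"type":"number"}}}}},"required":["targets"]}

```bash
ls; mkdir -p pics; cat > h.py <<'E'
import numpy as np, cv2
from station import manip, imaging
from scipy.spatial.transform import Rotation as R
def q2R(q): return R.from_quat([q[1],q[2],q[3],q[0]]).as_matrix()
def cam(n):
    s=manip.state(); d=imaging.read_camera(n)
    if n=='wrist':
        T=np.eye(4);T[:3,:3]=q2R(s['eef_rot']);T[:3,3]=s['ee_pos'];d['pose']=T@np.array(d['tool_from_camera'])
    return d
def ray(d,uv):
    K=np.array(d['mtx']);p=cv2.undistortPoints(np.array([[uv]],float),K,np.array([d['k1'],0,0,0.]))[0,0]
    P=np.array(d['pose']);v=P[:3,:3]@[p[0],p[1],1];return P[:3,3],v/np.linalg.norm(v)
def plane(d,uv,z):
    o,v=ray(d,uv);return o+v*(z-o[2])/v[2]
def proj(d,X):
    P=np.array(d['pose']);c=(np.atleast_2d(X)-P[:3,3])@P[:3,:3]
    p=c[:,:2]/c[:,2:];p=p*(1+d['k1']*(p**2).sum(1,keepdims=True));K=np.array(d['mtx'])
    return p*[K[0,0],K[1,1]]+K[:2,2]
def tri(*a):
    A=np.zeros((3,3));b=np.zeros(3)
    for d,uv in a:
        o,v=ray(d,uv);M=np.eye(3)-np.outer(v,v);A+=M;b+=M@o
    return np.linalg.solve(A,b)
def save(d,n,box=None,k=1):
    im=d['img'][:,:,::-1]
    if box: im=im[box[1]:box[3],box[0]:box[2]]
    cv2.imwrite('pics/'+n+'.png',cv2.resize(im,None,fx=k,fy=k,interpolation=cv2.INTER_CUBIC))
E
python3 - <<'E'
from h import *
import pickle
np.set_printoptions(precision=4,suppress=True)
D={n:cam(n) for n in('scene','top')}
pickle.dump(D,open('d.pkl','wb'))
for n in D: save(D[n],n,None,1.5); print(n,D[n]['mtx'],D[n]['k1'],D[n]['pose'])
s=manip.state();print(s); print(q2R(s['eef_rot']))
E
```

```text
pics
scene [[450.4812   0.     253.0938]
 [  0.     450.4812 193.0981]
 [  0.       0.       1.    ]] -0.026945134048729353 [[-0.7493 -0.4025  0.5259 -0.1022]
 [-0.6622  0.443  -0.6044  0.7269]
 [ 0.0103 -0.8011 -0.5985  0.8648]
 [ 0.      0.      0.      1.    ]]
top [[469.8736   0.     265.7048]
 [  0.     469.8736 190.9031]
 [  0.       0.       1.    ]] -0.0012312439723991433 [[ 0.024  -0.9939  0.1077  0.3831]
 [-0.9997 -0.0235  0.0063 -0.0135]
 [-0.0037 -0.1079 -0.9942  1.6127]
 [ 0.      0.      0.      1.    ]]
{'time': 0.1, 'joints': array([ 1.3031,  0.3218, -0.0701,  1.4516,  0.0226,  1.3708, -0.0569]), 'qvel': array([-0.0004, -0.0021, -0.0016, -0.0037,  0.0009, -0.0008, -0.0008]), 'joint_torque': array([  0.0005, -49.257 ,  -0.4054, -31.3399,  -0.0641,   0.0394,
         0.0001]), 'ee_pos': array([ 0.1806, -0.6239,  0.2385]), 'eef_rot': array([-0.0009,  0.9901,  0.1405, -0.0002]), 'ft_force': array([-0.1029, -0.346 ,  0.0479]), 'ft_torque': array([-0.0193,  0.0218, -0.0186]), 'gripper_force': 0.0, 'width': 1.0006662553258632}
[[ 0.9605  0.2782 -0.0006]
 [ 0.2782 -0.9605  0.0016]
 [-0.0001 -0.0017 -1.    ]]
```

View pics/scene.png

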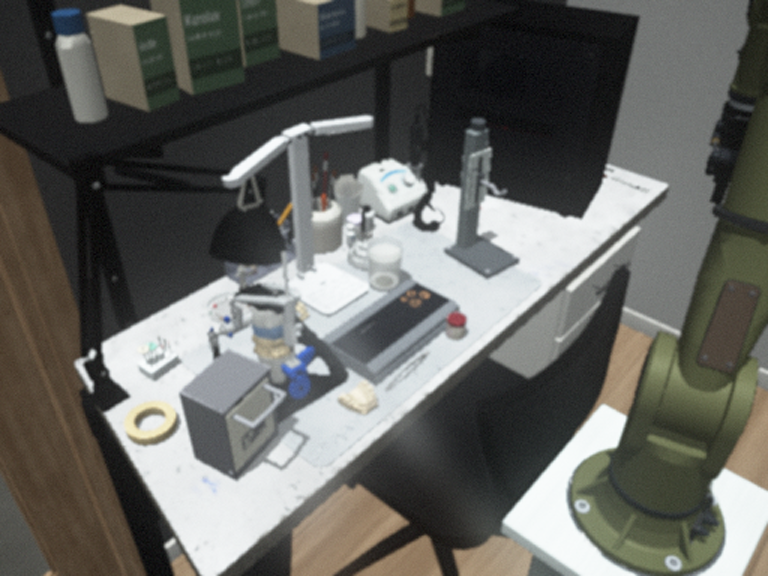

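View pics/top.png

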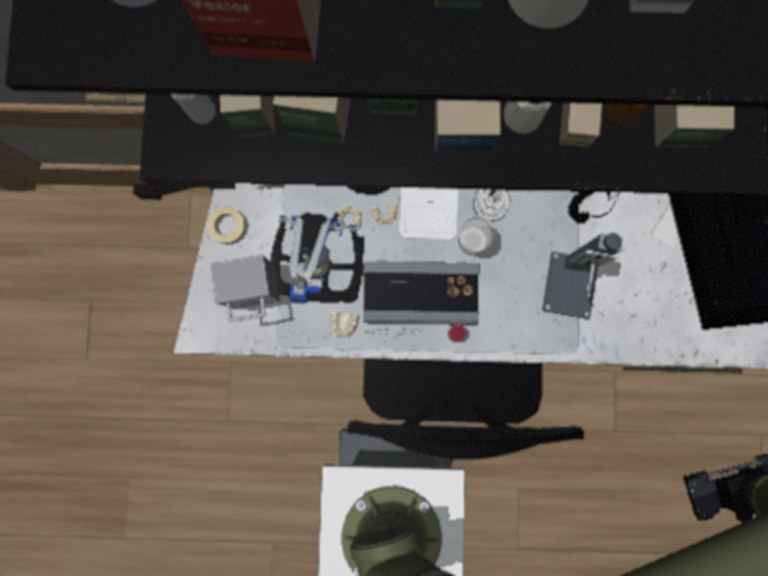

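```bash
python3 - <<'E'
from h import *
import pickle
np.set_printoptions(precision=3,suppress=True)
D=pickle.load(open('d.pkl','rb'));t=D['top'];s=D['scene']
for c in [(211,263),(265,257),(270,298),(217,305)]: print('roof',plane(t,np.array(c)/1.5,.152))
for c in [(557,251),(598,258),(587,318),(543,311)]: print('base',plane(t,np.array(c)/1.5,.012))
for c in [(445,249),(478,240),(520,262),(487,275)]: print('baseS',plane(s,np.array(c)/1.5,.012))
print('col top',plane(t,np.array((610,243))/1.5,.315), 'hooktip',plane(t,np.array((590,285))/1.5,.19))
for n,c,z in [('jar',(458,334),.042),('model',(343,323),.02),('beaker',(478,237),.1),('artic',(318,245),.2)]: print(n,plane(t,np.array(c)/1.5,z))
for n,c,z in [('jarS',(456,320),.042),('modelS',(360,400),.01)]: print(n,plane(s,np.array(c)/1.5,z))
im=[]
for d,(x,y,w,h) in [(s,(115,232,100,90)),(t,(130,160,100,90)),(s,(285,75,70,110)),(t,(350,145,80,75))]:
    a=d['img'][y:y+h,x:x+w,::-1]; k=min(395/w,295/h);a=cv2.resize(a,None,fx=k,fy=k,interpolation=cv2.INTER_CUBIC);print(k)
    im.append(cv2.copyMakeBorder(a,0,300-a.shape[0],0,400-a.shape[1],cv2.BORDER_CONSTANT))
cv2.imwrite('pics/m.png',np.vstack([np.hstack(im[:2]),np.hstack(im[2:])]))
print(imaging.read_camera('wrist')['tool_from_camera'])
E
```

```text
roof [0.581 0.39  0.152]
roof [0.597 0.277 0.152]
roof [0.511 0.263 0.152]
roof [0.493 0.372 0.152]
base [ 0.647 -0.365  0.012]
base [ 0.633 -0.459  0.012]
base [ 0.494 -0.433  0.012]
base [ 0.508 -0.333  0.012]
baseS [ 0.639 -0.352  0.012]
baseS [ 0.605 -0.436  0.012]
baseS [ 0.483 -0.424  0.012]
baseS [ 0.509 -0.332  0.012]
col top [ 0.614 -0.397  0.315] hooktip [ 0.549 -0.393  0.19 ]
jar [ 0.45  -0.138  0.042]
model [0.469 0.12  0.02 ]
beaker [ 0.659 -0.174  0.1  ]
artic [0.617 0.161 0.2  ]
jarS [ 0.448 -0.13   0.042]
modelS [0.462 0.126 0.01 ]
3.2777777777777777
3.2777777777777777
2.6818181818181817
3.933333333333333
[[ 0.    -0.957 -0.289  0.081]
 [ 1.     0.    -0.001 -0.   ]
 [ 0.001 -0.289  0.957 -0.146]
 [ 0.     0.     0.     1.   ]]
```

View pics/m.png

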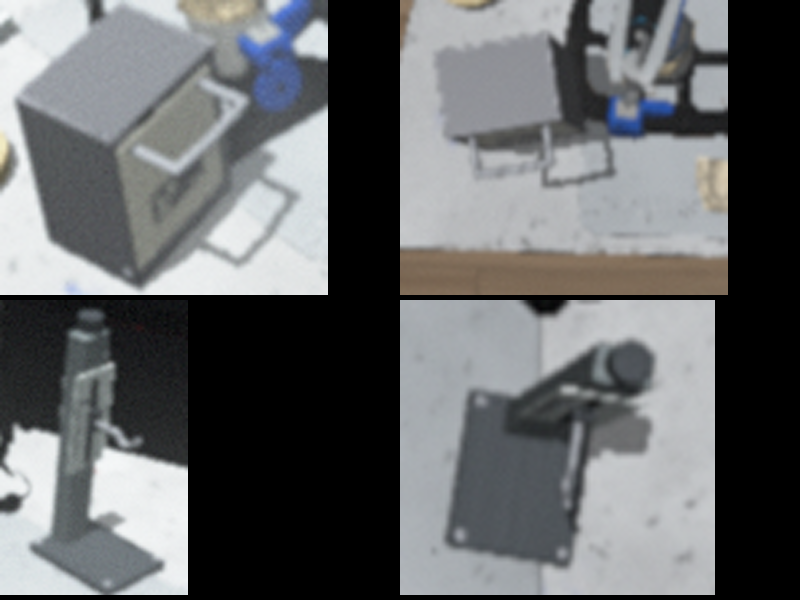

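```bash
cat >> h.py <<'E'
def yaw(Rm): return np.arctan2(Rm[1,0],Rm[0,0])
def chain(pts,p0=None,y0=None):
    """pts: list of (x,y,z,yaw) world poses, one per call; prints tool-frame end deltas cm, turn"""
    if p0 is None:
        s=manip.state();p0=s['ee_pos'];y0=yaw(q2R(s['eef_rot']))
    p0=np.array(p0,float)
    for q in pts:
        d=np.array(q[:3])-p0;x=np.array([np.cos(y0),np.sin(y0)]);yv=np.array([np.sin(y0),-np.cos(y0)])
        tr=-((q[3]-y0+np.pi)%(2*np.pi)-np.pi)
        l=np.linalg.norm(d)
        print('dx %.1f dy %.1f dz %.1f turn %.3f  | len %.0f mm'%(100*d[:2]@x,100*d[:2]@yv,-100*d[2],tr,l*1000));p0=np.array(q[:3]);y0=q[3]
E
python3 - <<'E'
from h import *
import pickle
np.set_printoptions(precision=4,suppress=True)
D=pickle.load(open('d.pkl','rb'));t=D['top'];s=D['scene']
hb_t=(164.2,211.9); hb_s=(115+210/3.278,232+137/3.278)
print('handle',tri((t,hb_t),(s,hb_s)),plane(t,hb_t,.128),plane(s,hb_s,.128))
tip_t=(393,195.9);tip_s=(336.1,127.2)
print('tip',tri((t,tip_t),(s,tip_s)),plane(t,tip_t,.1925),plane(s,tip_s,.1925))
chain([(.26,-.51,.36,.85),(.34,-.33,.38,1.45),(.42,-.15,.38,2.05),(.46,0.04,.36,2.65),(.42,.22,.32,3.2),(.41,.3,.30,3.307)])
E
```

```text
handle [0.4694 0.3152 0.1283] [0.4696 0.3155 0.128 ] [0.4693 0.3149 0.128 ]
tip [ 0.5308 -0.3931  0.1864] [ 0.5309 -0.391   0.1925] [ 0.5244 -0.3835  0.1925]
dx 10.8 dy -8.7 dz -12.1 turn -0.568  | len 184 mm
dx 18.8 dy -5.9 dz -2.0 turn -0.600  | len 198 mm
dx 18.8 dy 5.8 dz -0.0 turn -0.600  | len 197 mm
dx 15.0 dy 12.3 dz 2.0 turn -0.600  | len 195 mm
dx 12.0 dy 14.0 dz 4.0 turn -0.550  | len 189 mm
dx 0.5 dy 8.0 dz 2.0 turn -0.107  | len 83 mm
```

Emit:
apply_moves([
  {"dx":2.2,"dy":-1.7,"dz":-2.4,"turn":-0.115,"hand":8.7},
  {"dx":4.3,"dy":-3.5,"dz":-4.8,"turn":-0.23,"hand":8.7},
  {"dx":6.5,"dy":-5.2,"dz":-7.2,"turn":-0.34,"hand":8.7},
  {"dx":8.6,"dy":-7.0,"dz":-9.7,"turn":-0.455,"hand":8.7},
  {"dx":10.8,"dy":-8.7,"dz":-12.1,"turn":-0.57,"hand":8.7},
])

```text
time: 0.57
ee_pos: [0.2606, -0.5094, 0.3615]
eef_rot: [-0.0, 0.91, 0.416, -0.0]
ft_force: [1.3, -1.1, 0.1]
width: 1.001
gripper_force: 0.0
```

Emit:
apply_moves([
  {"dx":3.8,"dy":-1.2,"dz":-0.4,"turn":-0.12,"hand":8.7},
  {"dx":7.5,"dy":-2.4,"dz":-0.8,"turn":-0.24,"hand":8.7},
  {"dx":11.3,"dy":-3.5,"dz":-1.2,"turn":-0.36,"hand":8.7},
  {"dx":15.0,"dy":-4.7,"dz":-1.6,"turn":-0.48,"hand":8.7},
  {"dx":18.8,"dy":-5.9,"dz":-2.0,"turn":-0.6,"hand":8.7},
])

```text
time: 0.98
ee_pos: [0.34, -0.3286, 0.3805]
eef_rot: [-0.0, 0.746, 0.666, -0.0]
ft_force: [0.4, -0.7, 0.5]
width: 1.003
gripper_force: 0.0
```

Tracks precisely. Continue.

Emit:
apply_moves([
  {"dx":3.8,"dy":1.2,"dz":0,"turn":-0.12,"hand":8.7},
  {"dx":7.5,"dy":2.3,"dz":0,"turn":-0.24,"hand":8.7},
  {"dx":11.3,"dy":3.5,"dz":0,"turn":-0.36,"hand":8.7},
  {"dx":15.0,"dy":4.6,"dz":0,"turn":-0.48,"hand":8.7},
  {"dx":18.8,"dy":5.8,"dz":0,"turn":-0.6,"hand":8.7},
])

```text
time: 1.4
ee_pos: [0.4197, -0.1489, 0.3805]
eef_rot: [0.0, 0.516, 0.857, -0.0]
ft_force: [0.7, -0.8, 0.1]
width: 0.998
gripper_force: 0.0
```

Emit:
apply_moves([
  {"dx":3.0,"dy":2.5,"dz":0.4,"turn":-0.12,"hand":8.7},
  {"dx":6.0,"dy":4.9,"dz":0.8,"turn":-0.24,"hand":8.7},
  {"dx":9.0,"dy":7.4,"dz":1.2,"turn":-0.36,"hand":8.7},
  {"dx":12.0,"dy":9.8,"dz":1.6,"turn":-0.48,"hand":8.7},
  {"dx":15.0,"dy":12.3,"dz":2.0,"turn":-0.6,"hand":8.7},
])

```text
time: 1.82
ee_pos: [0.459, 0.0411, 0.3603]
eef_rot: [0.0, 0.24, 0.971, -0.0]
ft_force: [0.5, -0.0, -0.4]
width: 1.0
gripper_force: 0.0
```

Emit:
apply_moves([
  {"dx":2.4,"dy":2.8,"dz":0.8,"turn":-0.11,"hand":6},
  {"dx":4.8,"dy":5.6,"dz":1.6,"turn":-0.22,"hand":5},
  {"dx":7.2,"dy":8.4,"dz":2.4,"turn":-0.33,"hand":5},
  {"dx":9.6,"dy":11.2,"dz":3.2,"turn":-0.44,"hand":5},
  {"dx":12.0,"dy":14.0,"dz":4.0,"turn":-0.55,"hand":5},
])

```text
time: 2.23
ee_pos: [0.4183, 0.2208, 0.3201]
eef_rot: [0.0, -0.033, 0.999, -0.0]
ft_force: [0.6, -1.0, -0.5]
width: 0.71
gripper_force: 0.0
```

Emit:
apply_moves([
  {"dx":0.1,"dy":2.0,"dz":0.5,"turn":-0.03,"hand":3},
  {"dx":0.2,"dy":4.0,"dz":1.0,"turn":-0.06,"hand":2},
  {"dx":0.3,"dy":6.0,"dz":1.5,"turn":-0.09,"hand":1},
  {"dx":0.5,"dy":8.0,"dz":2.0,"turn":-0.107,"hand":0},
  {"dx":0.5,"dy":8.0,"dz":2.0,"turn":-0.107,"hand":0},
])

```text
time: 2.65
ee_pos: [0.4069, 0.3026, 0.2996]
eef_rot: [-0.001, -0.087, 0.996, 0.001]
ft_force: [-0.4, -0.2, 0.5]
width: 0.321
gripper_force: 0.0
```

```bash
python3 - <<'E'
from h import *
import pickle
np.set_printoptions(precision=4,suppress=True)
s=manip.state();d=cam('wrist');pickle.dump(d,open('w1.pkl','wb'));save(d,'w1',None,1.5)
print(s['ee_pos'],yaw(q2R(s['eef_rot'])),s['joints'],s['ft_force'],s['width'])
H=np.array([.4695,.315,.128]);print(proj(d,H)*1.5)
E
```

```text
[0.4069 0.3026 0.2996] -2.967396454341895 [ 0.3933  0.0521 -1.1034  1.6742  0.0435  1.4444  1.0299] [-0.4136 -0.1803  0.4614] 0.32142073807240273
[[378.5584 342.7061]]
```

View pics/w1.png

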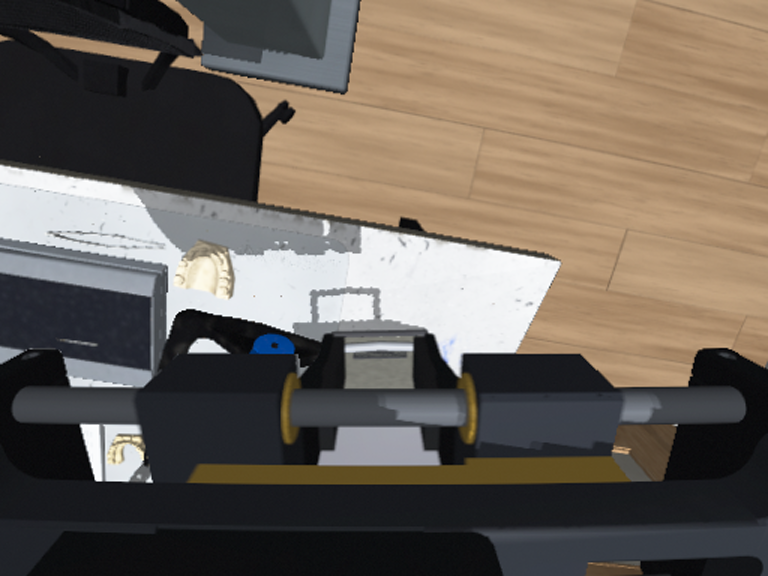

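Emit:
apply_moves([
  {"dx":-2,"dy":0.1,"dz":1,"hand":0},
  {"dx":-4,"dy":0.1,"dz":2,"hand":0},
  {"dx":-6,"dy":0.2,"dz":4,"hand":0},
  {"dx":-8.1,"dy":0.2,"dz":6,"hand":0},
  {"dx":-8.1,"dy":0.2,"dz":9,"hand":0},
])

```text
schema error: expected keys hand, dx, dy, dz, turn
```

```bash
python3 - <<'E'
from h import *
np.set_printoptions(precision=4,suppress=True)
s=manip.state();d=cam('wrist');save(d,'w2',(130,150,430,384),2.6)
print(s['ee_pos'],yaw(q2R(s['eef_rot'])),s['joints'],s['width'])
k=2.6;o=np.array([130,150])
H=np.array([.467,.3148,.128]);ya=np.array([-np.sin(.17),np.cos(.17),0]);xa=np.array([np.cos(.17),np.sin(.17),0])
print((proj(d,[H,H+.036*ya,H-.036*ya,H+.044*xa-[0,0,0]])-o)*k)
E
```

```text
[0.4079 0.3006 0.2999] -2.969558176950325 [ 0.3949  0.0506 -1.1008  1.6743  0.0436  1.4456  1.032 ] 0.2854747173518144
[[324.0183 197.7543]
 [398.8565 197.8091]
 [249.1263 197.6286]
 [323.5937 279.0027]]
```

View pics/w2.png

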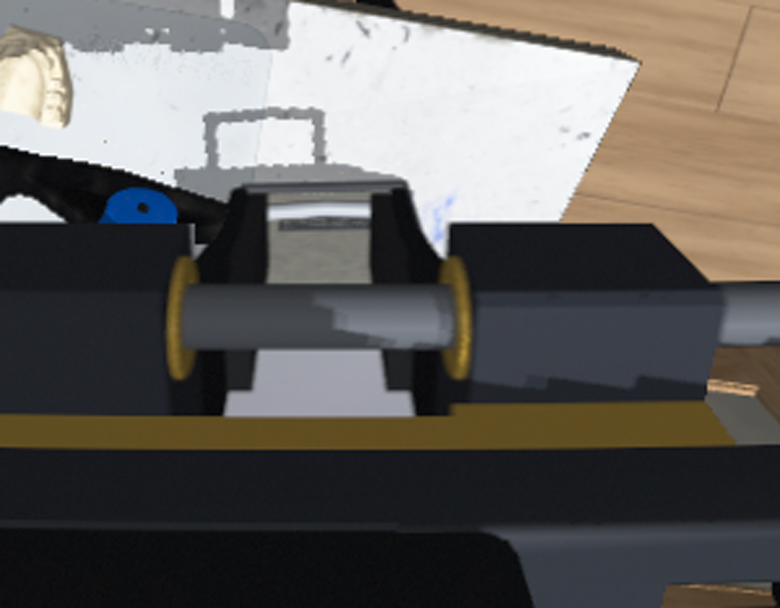

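Emit:
apply_moves([
  {"dx":-2,"dy":0.1,"dz":1,"turn":0,"hand":0},
  {"dx":-4,"dy":0.2,"dz":2,"turn":0,"hand":0},
  {"dx":-6,"dy":0.3,"dz":4,"turn":0,"hand":0},
  {"dx":-8.1,"dy":0.3,"dz":6,"turn":0,"hand":0},
  {"dx":-8.1,"dy":0.3,"dz":9,"turn":0,"hand":0},
])

```text
time: 3.17
ee_pos: [0.4945, 0.3134, 0.2105]
eef_rot: [0.002, -0.08, 0.997, 0.001]
ft_force: [0.0, -0.8, -0.4]
width: 0.003
gripper_force: 0.0
```

Emit:
apply_moves([
  {"dx":0,"dy":0,"dz":1.5,"turn":0,"hand":0},
  {"dx":0,"dy":0,"dz":3,"turn":0,"hand":0},
  {"dx":0,"dy":0,"dz":4.5,"turn":0,"hand":0},
  {"dx":0,"dy":0,"dz":6,"turn":0,"hand":0},
  {"dx":0,"dy":0,"dz":7.5,"turn":0,"hand":0},
])

```text
time: 3.58
ee_pos: [0.4899, 0.3131, 0.1347]
eef_rot: [0.0, -0.082, 0.997, -0.001]
ft_force: [-0.4, 0.3, -0.1]
width: 0.006
gripper_force: 0.0
```

```bash
python3 - <<'E'
from h import *
np.set_printoptions(precision=4,suppress=True)
s=manip.state()
print(s['ee_pos'],yaw(q2R(s['eef_rot'])),s['joints'],s['width'],s['ft_force'])
E
```

```text
[0.4899 0.3131 0.1347] -2.977313543257946 [ 0.2014  0.4245 -1.0012  1.728   0.3828  1.2012  0.8335] 0.005586728766683307 [-0.3825  0.2831 -0.1413]
```

Emit:
apply_moves([
  {"dx":1.0,"dy":0,"dz":0.3,"turn":0,"hand":0},
  {"dx":2.1,"dy":0,"dz":0.8,"turn":0,"hand":0},
  {"dx":3.2,"dy":0,"dz":1.4,"turn":0,"hand":0},
  {"dx":4.2,"dy":0,"dz":2.1,"turn":0,"hand":0},
  {"dx":5.2,"dy":0,"dz":2.9,"turn":0,"hand":0},
])

```text
time: 4.0
ee_pos: [0.4415, 0.3044, 0.1064]
eef_rot: [0.003, -0.082, 0.997, -0.0]
ft_force: [9.8, 0.2, -6.5]
width: 0.006
gripper_force: 5.2
```

Emit:
apply_moves([
  {"dx":0.4,"dy":0,"dz":0.4,"turn":0,"hand":0},
  {"dx":0.8,"dy":0,"dz":0.9,"turn":0,"hand":0},
  {"dx":1.2,"dy":0,"dz":1.4,"turn":0,"hand":0},
  {"dx":1.6,"dy":0,"dz":1.9,"turn":0,"hand":0},
  {"dx":1.9,"dy":0,"dz":2.2,"turn":0,"hand":0},
])

```text
time: 4.42
ee_pos: [0.4256, 0.3018, 0.0859]
eef_rot: [0.006, -0.082, 0.997, 0.0]
ft_force: [14.2, -1.9, 9.8]
width: 0.006
gripper_force: 6.4
```

```bash
python3 - <<'E'
from h import *
np.set_printoptions(precision=4,suppress=True)
s=manip.state()
print(s['ee_pos'],yaw(q2R(s['eef_rot'])),s['joints'],s['width'],s['ft_force'])
im=[]
for n,(x,y,w,h) in [('scene',(115,232,100,90)),('top',(130,160,100,90))]:
    a=cam(n)['img'][y:y+h,x:x+w,::-1]; im.append(cv2.resize(a,None,fx=4,fy=4,interpolation=cv2.INTER_CUBIC))
cv2.imwrite('pics/m2.png',np.hstack(im))
E
```

```text
[0.4256 0.3018 0.0859] -2.9779587692962464 [ 0.2427  0.3437 -1.0388  1.9237  0.3487  1.0557  0.7906] 0.006065914802592312 [14.158  -1.885   9.7993]
```

View pics/m2.png

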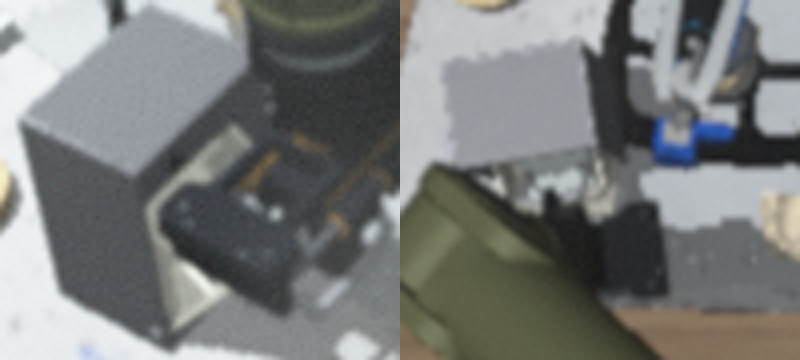

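Emit:
apply_moves([
  {"dx":-0.6,"dy":0,"dz":-0.3,"turn":0,"hand":0},
  {"dx":-0.6,"dy":0,"dz":-2,"turn":0,"hand":0},
  {"dx":-0.6,"dy":0,"dz":-5,"turn":0,"hand":0},
  {"dx":-0.6,"dy":0,"dz":-9,"turn":0,"hand":0},
  {"dx":1,"dy":0,"dz":-13,"turn":0,"hand":3},
])

```text
time: 4.93
ee_pos: [0.4115, 0.3003, 0.2143]
eef_rot: [-0.001, -0.082, 0.997, 0.001]
ft_force: [0.5, -1.9, 1.8]
width: 0.029
gripper_force: 0.0
```

Emit:
apply_moves([
  {"dx":1,"dy":0,"dz":-2,"turn":0,"hand":5},
  {"dx":2,"dy":0,"dz":-4,"turn":0,"hand":7},
  {"dx":2,"dy":0,"dz":-6,"turn":0,"hand":7},
  {"dx":2,"dy":0,"dz":-6,"turn":0,"hand":7},
  {"dx":2,"dy":0,"dz":-6,"turn":0,"hand":7},
])

```text
time: 5.35
ee_pos: [0.3906, 0.2979, 0.274]
eef_rot: [0.001, -0.083, 0.997, -0.0]
ft_force: [-0.2, 0.1, -1.0]
width: 0.372
gripper_force: 0.0
```

```bash
python3 - <<'E'
from h import *
import pickle
np.set_printoptions(precision=4,suppress=True)
s=manip.state()
print(s['ee_pos'],yaw(q2R(s['eef_rot'])),s['joints'],s['width'],s['ft_force'])
d=cam('wrist');pickle.dump((d,cam('scene'),cam('top')),open('w3.pkl','wb'));save(d,'w3',(130,150,430,384),2.6)
print((proj(d,[[.4649,.3145,.1206]])-[130,150])*2.6)
E
```

```text
[0.3906 0.2979 0.274 ] -2.9762642997249014 [ 0.4678 -0.0011 -1.1553  1.7508  0.0012  1.3896  1.0484] 0.3716181419343387 [-0.2391  0.1229 -0.9641]
[[325.5832 242.8918]]
```

View pics/w3.png

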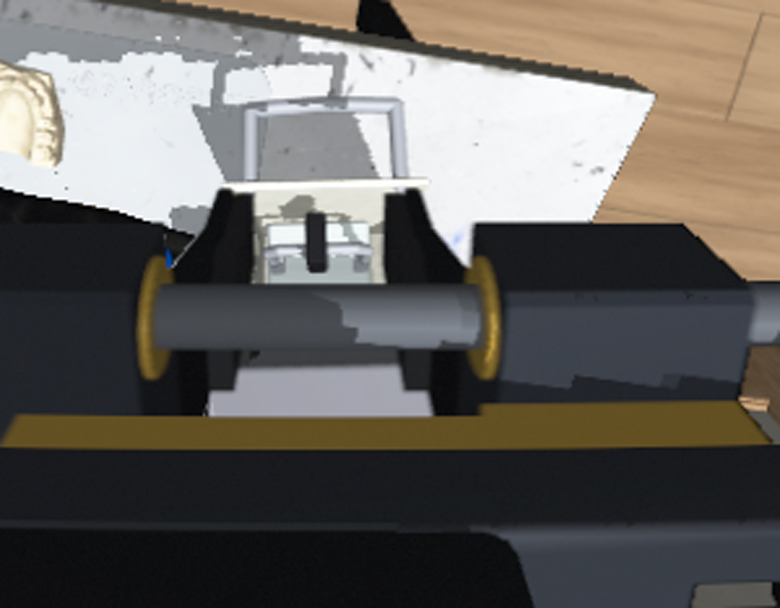

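```bash
cat > cab.py <<'E'
from h import *
psi=.168
xa=np.array([np.cos(psi),np.sin(psi),0]);ya=np.array([-np.sin(psi),np.cos(psi),0]);za=np.array([0,0,1.])
C=np.array([.4655,.3145,0])+.081*xa
def b2w(p,th):
    x,y,z=np.array(p)/1000;c,s=np.cos(th),np.sin(th)
    return C+xa*(-.037+x*c-z*s)+ya*y+za*(.012+x*s+z*c)
E
python3 - <<'E'
from cab import *
import pickle
np.set_printoptions(precision=4,suppress=True)
d=pickle.load(open('w3.pkl','rb'))[0]
f=lambda P:(proj(d,P)-[130,150])*2.6
for th in (.55,.6,.65):
    print(th,'bar',f([b2w((-44,36,116),th),b2w((-44,-36,116),th)]).ravel(),'panel',f([b2w((-2,49,122),th),b2w((-2,-49,122),th)]).ravel())
    for x in (23,28,33): print(x,'tab top front/back, bottom front/back',f([b2w((x-12,0,122),th),b2w((x+12,0,122),th),b2w((x-12,0,91),th),b2w((x+12,0,91),th)]).ravel(), 'barends',f([b2w((x,22,88),th),b2w((x,-22,88),th)]).ravel(),b2w((x,0,114),th))
E
```

```text
0.55 bar [399.1552 111.3128 250.384  111.6584] panel [431.4413 196.0729 219.1055 196.5628]
23 tab top front/back, bottom front/back [325.4065 224.7532 325.649  278.5206 324.8582 230.8088 325.0709 280.0716] barends [369.012  255.4653 280.8161 255.6669] [0.4695 0.3152 0.1212]
28 tab top front/back, bottom front/back [325.4566 235.8044 325.7001 289.9527 324.9022 240.9461 325.1157 290.5274] barends [369.202  265.6765 280.7139 265.8785] [0.4737 0.3159 0.1238]
33 tab top front/back, bottom front/back [325.5069 246.9344 325.7515 301.4647 324.9463 251.1494 325.1607 301.0499] barends [369.3924 275.953  280.6115 276.1555] [0.4779 0.3166 0.1264]
0.6 bar [398.2763 101.1514 251.0821 101.4937] panel [430.8249 183.0521 219.593  183.5398]
23 tab top front/back, bottom front/back [325.3532 211.2528 325.6187 264.4338 324.8253 221.5286 325.0576 270.4099] barends [368.9851 246.3372 280.7994 246.539 ] [0.4641 0.3143 0.1191]
28 tab top front/back, bottom front/back [325.4079 222.1513 325.675  275.7922 324.8732 231.5605 325.1068 280.8272] barends [369.2097 256.4788 280.6707 256.6812] [0.4682 0.315  0.1219]
33 tab top front/back, bottom front/back [325.4629 233.1444 325.7317 287.2481 324.9213 241.6718 325.1563 291.3261] barends [369.4352 266.6996 280.5416 266.9026] [0.4723 0.3156 0.1247]
0.65 bar [397.3613  91.6047 251.8132  91.9436] panel [430.1157 170.3191 220.1635 170.8043]
23 tab top front/back, bottom front/back [325.2942 197.9015 325.5812 250.2138 324.7886 212.3018 325.0396 260.5832] barends [368.9256 237.1517 280.8072 237.3535] [0.4589 0.3134 0.1167]
28 tab top front/back, bottom front/back [325.353  208.5912 325.6424 261.4359 324.8402 222.1846 325.093  270.914 ] barends [369.1839 247.1789 280.6525 247.3815] [0.4628 0.314  0.1197]
33 tab top front/back, bottom front/back [325.4124 219.3897 325.7041 272.772  324.8921 232.1592 325.1468 281.3406] barends [369.4438 257.2983 280.497  257.5017] [0.4668 0.3147 0.1227]
```

Emit:
apply_moves([
  {"dx":-2,"dy":0,"dz":1,"turn":0,"hand":4.5},
  {"dx":-4.5,"dy":0,"dz":2,"turn":0,"hand":4.5},
  {"dx":-7.4,"dy":0,"dz":4,"turn":0,"hand":4.5},
  {"dx":-7.4,"dy":0,"dz":7,"turn":0,"hand":4.5},
  {"dx":-7.4,"dy":0,"dz":10,"turn":0,"hand":4.5},
])

```text
time: 5.92
ee_pos: [0.4635, 0.3108, 0.17]
eef_rot: [-0.002, -0.083, 0.997, 0.001]
ft_force: [-0.6, -0.2, -0.1]
width: 0.515
gripper_force: 0.0
```

```bash
python3 - <<'E'
from h import *
import pickle
np.set_printoptions(precision=4,suppress=True)
d=cam('wrist');s=manip.state()
print(s['ee_pos'],yaw(q2R(s['eef_rot'])),s['joints'],s['width'],s['ft_force'])
save(d,'w4',(130,150,430,384),2.6)
print((proj(d,[[.4657,.3105,.119],s['ee_pos']+np.array([0,0,-.017])])-[130,150])*2.6)
E
```

```text
[0.4596 0.3082 0.1641] -2.974558311104074 [ 0.2892  0.3614 -1.0985  1.7527  0.3318  1.2475  0.8434] 0.5170806506916925 [-2.4091 -3.5152 -4.1894]
[[313.1367 180.2764]
 [307.835  198.6315]]
```

View pics/w4.png

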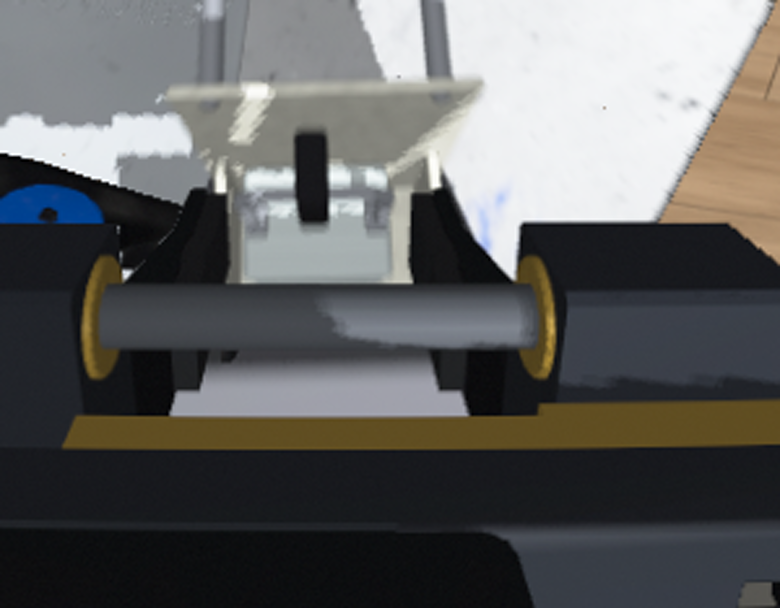

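Emit:
apply_moves([
  {"dx":0,"dy":0,"dz":0,"turn":0,"hand":4.5},
  {"dx":0,"dy":0,"dz":0,"turn":0,"hand":4.5},
  {"dx":0,"dy":0,"dz":0,"turn":0,"hand":4.5},
  {"dx":0,"dy":0,"dz":0,"turn":0,"hand":4.5},
  {"dx":0,"dy":0,"dz":0,"turn":0,"hand":4.5},
])

```text
time: 6.38
ee_pos: [0.4634, 0.3113, 0.1749]
eef_rot: [0.002, -0.083, 0.997, 0.0]
ft_force: [-0.4, -0.3, 0.8]
width: 0.52
gripper_force: 0.0
```

Emit:
apply_moves([
  {"dx":0,"dy":-0.1,"dz":1.2,"turn":0,"hand":4.5},
  {"dx":0,"dy":-0.1,"dz":2.6,"turn":0,"hand":4.5},
  {"dx":0,"dy":-0.1,"dz":3.9,"turn":0,"hand":4.5},
  {"dx":0,"dy":-0.1,"dz":4.8,"turn":0,"hand":4.5},
  {"dx":0,"dy":-0.1,"dz":5.3,"turn":0,"hand":4.5},
])

```text
time: 6.8
ee_pos: [0.4617, 0.3089, 0.1177]
eef_rot: [-0.002, -0.084, 0.996, -0.001]
ft_force: [0.7, -0.1, 0.1]
width: 0.519
gripper_force: 0.0
```

Emit:
apply_moves([
  {"dx":0,"dy":0,"dz":0,"turn":0,"hand":3},
  {"dx":0,"dy":0,"dz":0,"turn":0,"hand":2},
  {"dx":0,"dy":0,"dz":0,"turn":0,"hand":1},
  {"dx":0,"dy":0,"dz":0,"turn":0,"hand":0.5},
  {"dx":0,"dy":0,"dz":0,"turn":0,"hand":0},
])

```text
time: 7.22
ee_pos: [0.4632, 0.3101, 0.1208]
eef_rot: [0.0, -0.084, 0.997, 0.0]
ft_force: [-0.6, -0.1, 0.3]
width: 0.222
gripper_force: 0.0
```

Emit:
apply_moves([
  {"dx":0,"dy":0,"dz":0,"turn":0,"hand":0},
  {"dx":0,"dy":0,"dz":0,"turn":0,"hand":0},
  {"dx":0,"dy":0,"dz":0,"turn":0,"hand":0},
  {"dx":0,"dy":0,"dz":0,"turn":0,"hand":0},
  {"dx":0,"dy":0,"dz":0,"turn":0,"hand":0},
])

```text
time: 7.63
ee_pos: [0.4631, 0.3096, 0.1206]
eef_rot: [0.0, -0.084, 0.997, -0.0]
ft_force: [-1.2, -2.0, 5.0]
width: 0.113
gripper_force: 29.9
```

Emit:
apply_moves([
  {"dx":0.2,"dy":0,"dz":-0.3,"turn":0,"hand":0},
  {"dx":0.6,"dy":0,"dz":-0.9,"turn":0,"hand":0},
  {"dx":1.1,"dy":0,"dz":-1.7,"turn":0,"hand":0},
  {"dx":1.7,"dy":0,"dz":-2.5,"turn":0,"hand":0},
  {"dx":2.2,"dy":0,"dz":-3.3,"turn":0,"hand":0},
])

```text
time: 8.05
ee_pos: [0.4395, 0.3062, 0.1536]
eef_rot: [-0.001, -0.084, 0.996, -0.0]
ft_force: [0.4, 0.6, -4.4]
width: 0.115
gripper_force: 29.9
```

Emit:
apply_moves([
  {"dx":0.6,"dy":0,"dz":-0.9,"turn":0,"hand":0},
  {"dx":1.2,"dy":0,"dz":-1.8,"turn":0,"hand":0},
  {"dx":1.8,"dy":0,"dz":-2.7,"turn":0,"hand":0},
  {"dx":2.4,"dy":0,"dz":-3.6,"turn":0,"hand":0},
  {"dx":3.0,"dy":0,"dz":-4.5,"turn":0,"hand":0},
])

```text
time: 8.47
ee_pos: [0.4089, 0.301, 0.1982]
eef_rot: [-0.002, -0.084, 0.996, -0.001]
ft_force: [0.1, 0.2, -4.6]
width: 0.113
gripper_force: 29.9
```

Emit:
apply_moves([
  {"dx":0.6,"dy":0,"dz":-0.9,"turn":0,"hand":0},
  {"dx":1.2,"dy":0,"dz":-1.8,"turn":0,"hand":0},
  {"dx":1.8,"dy":0,"dz":-2.7,"turn":0,"hand":0},
  {"dx":2.3,"dy":0,"dz":-3.4,"turn":0,"hand":0},
  {"dx":2.5,"dy":0,"dz":-3.8,"turn":0,"hand":0},
])

```text
time: 8.88
ee_pos: [0.3842, 0.2975, 0.2364]
eef_rot: [-0.001, -0.084, 0.996, -0.001]
ft_force: [-0.7, -0.1, -5.7]
width: 0.112
gripper_force: 30.0
```

Emit:
apply_moves([
  {"dx":0,"dy":0,"dz":0,"turn":0,"hand":0},
  {"dx":0,"dy":0,"dz":0,"turn":0,"hand":0},
  {"dx":0,"dy":0,"dz":0,"turn":0,"hand":0},
  {"dx":0,"dy":0,"dz":0,"turn":0,"hand":0},
  {"dx":0,"dy":0,"dz":0,"turn":0,"hand":0},
])

```text
time: 9.3
ee_pos: [0.3867, 0.2969, 0.2357]
eef_rot: [-0.001, -0.084, 0.997, 0.0]
ft_force: [0.1, 0.5, -5.5]
width: 0.111
gripper_force: 30.0
```

```bash
python3 - <<'E'
from h import *
import pickle
np.set_printoptions(precision=4,suppress=True)
s=manip.state();d=cam('wrist');sc=cam('scene');pickle.dump((d,sc),open('w5.pkl','wb'))
print(s['ee_pos'],yaw(q2R(s['eef_rot'])),s['joints'],s['width'],s['ft_force'])
a=cv2.resize(d['img'][140:384,130:430,::-1],(400,325));u,v=proj(sc,s['ee_pos']-[0,0,.05])[0].astype(int);print(u,v)
b=cv2.resize(sc['img'][v-49:v+49,u-60:u+60,::-1],(400,325),interpolation=cv2.INTER_CUBIC)
cv2.imwrite('pics/m5.png',np.hstack([a,b]))
E
```

```text
[0.3867 0.2969 0.2357] -2.974290995701855 [ 0.5161  0.0335 -1.2255  1.8143  0.0315  1.3171  1.0209] 0.11064246067703311 [ 0.1464  0.534  -5.4754]
209 269
```

View pics/m5.png

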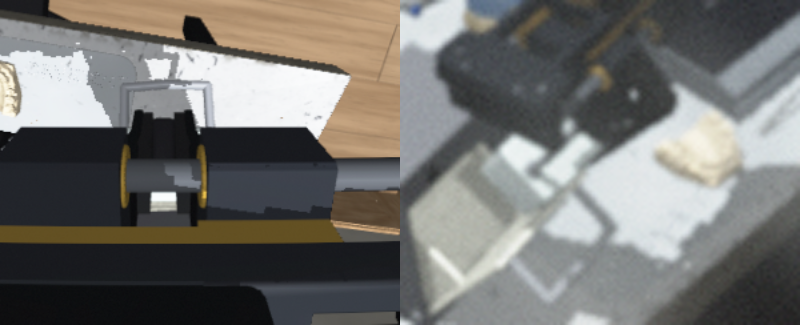

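```bash
python3 - <<'E'
from h import *
s=manip.state();print(s['ee_pos'],s['ft_force'])
chain([(.385,.25,.31,3.29),(.405,.15,.35,3.23),(.43,.05,.36,3.17),(.45,-.06,.36,3.09),(.46,-.16,.34,3.02),(.47,-.24,.27,2.95),(.47,-.24,.20,2.95)])
import pickle
t=pickle.load(open('d.pkl','rb'))['top']
for c in [(250,353),(450,358),(300,290),(478,325),(577,350)]: print(c,plane(t,np.array(c)/1.5,.0))
E
```

```text
[0.38677658 0.29700047 0.23587873] [-0.06767101 -0.56772311 -5.53429048]
dx 1.0 dy -4.6 dz -7.4 turn 0.019  | len 88 mm
dx -0.5 dy -10.2 dz -4.0 turn 0.060  | len 110 mm
dx -1.6 dy -10.2 dz -1.0 turn 0.060  | len 104 mm
dx -1.7 dy -11.1 dz -0.0 turn 0.080  | len 112 mm
dx -1.5 dy -9.9 dz 2.0 turn 0.070  | len 102 mm
dx -2.0 dy -7.8 dz 7.0 turn 0.070  | len 107 mm
dx 0.0 dy 0.0 dz 7.0 turn -0.000  | len 70 mm
(250, 353) [0.39707647 0.33163734 0.        ]
(450, 358) [ 0.39667487 -0.12432704  0.        ]
(300, 290) [0.54409231 0.22323609 0.        ]
(478, 325) [ 0.47329265 -0.18711995  0.        ]
(577, 350) [ 4.21721879e-01 -4.13114154e-01 -2.22044605e-16]
```

Emit:
apply_moves([
  {"dx":0.1,"dy":-0.4,"dz":-1.0,"turn":0,"hand":0},
  {"dx":0.3,"dy":-1.2,"dz":-2.5,"turn":0,"hand":0},
  {"dx":0.5,"dy":-2.2,"dz":-4.2,"turn":0.01,"hand":0},
  {"dx":0.8,"dy":-3.4,"dz":-6,"turn":0.015,"hand":0},
  {"dx":1.0,"dy":-4.6,"dz":-7.4,"turn":0.02,"hand":0},
])

```text
time: 9.82
ee_pos: [0.3845, 0.2501, 0.3114]
eef_rot: [0.0, -0.074, 0.997, 0.0]
ft_force: [-0.0, -0.8, -5.1]
width: 0.114
gripper_force: 30.0
```

Emit:
apply_moves([
  {"dx":-0.1,"dy":-2,"dz":-1.0,"turn":0.01,"hand":0},
  {"dx":-0.2,"dy":-4,"dz":-1.8,"turn":0.02,"hand":0},
  {"dx":-0.3,"dy":-6,"dz":-2.6,"turn":0.035,"hand":0},
  {"dx":-0.4,"dy":-8,"dz":-3.4,"turn":0.05,"hand":0},
  {"dx":-0.5,"dy":-10.2,"dz":-4,"turn":0.06,"hand":0},
])

```text
time: 10.23
ee_pos: [0.4047, 0.1496, 0.3508]
eef_rot: [0.0, -0.044, 0.999, -0.0]
ft_force: [0.8, 0.8, -5.4]
width: 0.113
gripper_force: 30.0
```

Emit:
apply_moves([
  {"dx":-0.3,"dy":-2,"dz":-0.3,"turn":0.01,"hand":0},
  {"dx":-0.6,"dy":-4,"dz":-0.6,"turn":0.02,"hand":0},
  {"dx":-0.9,"dy":-6,"dz":-0.8,"turn":0.035,"hand":0},
  {"dx":-1.2,"dy":-8,"dz":-1,"turn":0.05,"hand":0},
  {"dx":-1.6,"dy":-10.2,"dz":-1,"turn":0.06,"hand":0},
])

```text
time: 10.65
ee_pos: [0.4298, 0.0487, 0.3604]
eef_rot: [0.0, -0.014, 1.0, -0.0]
ft_force: [0.0, 0.7, -4.9]
width: 0.115
gripper_force: 30.0
```

```bash
python3 - <<'E'
from h import *
s=manip.state();print(s['ee_pos'],s['joints'],yaw(q2R(s['eef_rot'])),s['ft_force'])
chain([(.45,-.06,.36,3.09),(.46,-.16,.34,3.02),(.47,-.24,.27,2.95),(.47,-.24,.20,2.95)])
E
```

```text
[0.4297636  0.04868324 0.36041965] [ 0.69555213 -0.20602919 -0.72515779  1.71952799 -0.13607437  1.57706976
  1.57807912] -3.1144291034348552 [ 0.04361137  0.67419938 -4.89475562]
dx -1.7 dy -10.9 dz 0.0 turn 0.079  | len 111 mm
dx -1.5 dy -9.9 dz 2.0 turn 0.070  | len 102 mm
dx -2.0 dy -7.8 dz 7.0 turn 0.070  | len 107 mm
dx 0.0 dy 0.0 dz 7.0 turn -0.000  | len 70 mm
```

Emit:
apply_moves([
  {"dx":-0.4,"dy":-2.1,"dz":0,"turn":0.015,"hand":0},
  {"dx":-0.7,"dy":-4.3,"dz":0,"turn":0.03,"hand":0},
  {"dx":-1.0,"dy":-6.5,"dz":0,"turn":0.045,"hand":0},
  {"dx":-1.4,"dy":-8.7,"dz":0,"turn":0.06,"hand":0},
  {"dx":-1.7,"dy":-10.9,"dz":0,"turn":0.08,"hand":0},
])

```text
time: 11.07
ee_pos: [0.4497, -0.0612, 0.36]
eef_rot: [-0.0, 0.027, 1.0, -0.0]
ft_force: [0.7, 0.5, -5.2]
width: 0.112
gripper_force: 30.0
```

Emit:
apply_moves([
  {"dx":-0.3,"dy":-2.1,"dz":0.2,"turn":0.015,"hand":0},
  {"dx":-0.6,"dy":-4.2,"dz":0.5,"turn":0.03,"hand":0},
  {"dx":-0.9,"dy":-6.2,"dz":1,"turn":0.045,"hand":0},
  {"dx":-1.2,"dy":-8.1,"dz":1.5,"turn":0.06,"hand":0},
  {"dx":-1.5,"dy":-9.9,"dz":2,"turn":0.07,"hand":0},
])

```text
time: 11.48
ee_pos: [0.459, -0.1607, 0.3393]
eef_rot: [-0.0, 0.062, 0.998, 0.0]
ft_force: [-0.6, -0.4, -4.3]
width: 0.109
gripper_force: 30.0
```

Emit:
apply_moves([
  {"dx":-0.4,"dy":-1.8,"dz":1,"turn":0.015,"hand":0},
  {"dx":-0.8,"dy":-3.6,"dz":2.5,"turn":0.03,"hand":0},
  {"dx":-1.2,"dy":-5.2,"dz":4,"turn":0.045,"hand":0},
  {"dx":-1.6,"dy":-6.6,"dz":5.5,"turn":0.06,"hand":0},
  {"dx":-2.0,"dy":-7.8,"dz":7,"turn":0.07,"hand":0},
])

```text
time: 11.9
ee_pos: [0.4691, -0.2404, 0.2684]
eef_rot: [-0.0, 0.097, 0.995, 0.0]
ft_force: [0.0, -1.0, -5.1]
width: 0.114
gripper_force: 30.0
```

Emit:
apply_moves([
  {"dx":0,"dy":0,"dz":1.2,"turn":0,"hand":0},
  {"dx":0,"dy":0,"dz":2.7,"turn":0,"hand":0},
  {"dx":0,"dy":0,"dz":4.2,"turn":0,"hand":0},
  {"dx":0,"dy":0,"dz":5.5,"turn":0,"hand":0},
  {"dx":0,"dy":0,"dz":6.5,"turn":0,"hand":0},
])

```text
time: 12.32
ee_pos: [0.4689, -0.2376, 0.2033]
eef_rot: [-0.001, 0.096, 0.995, 0.001]
ft_force: [0.2, -0.3, -4.6]
width: 0.11
gripper_force: 30.0
```

Emit:
apply_moves([
  {"dx":0,"dy":0,"dz":0.4,"turn":0,"hand":0},
  {"dx":0,"dy":0,"dz":0.4,"turn":0,"hand":0},
  {"dx":0,"dy":0,"dz":0.4,"turn":0,"hand":0},
  {"dx":0,"dy":0,"dz":0.4,"turn":0,"hand":0},
  {"dx":0,"dy":0,"dz":0.4,"turn":0,"hand":0},
])

```text
time: 12.73
ee_pos: [0.47, -0.2386, 0.2022]
eef_rot: [0.001, 0.096, 0.995, -0.0]
ft_force: [0.1, -0.1, -4.5]
width: 0.111
gripper_force: 30.0
```

```bash
python3 - <<'E'
from h import *
import pickle
np.set_printoptions(precision=4,suppress=True)
s=manip.state();sc=cam('scene');w=cam('wrist');pickle.dump((sc,w,s),open('w6.pkl','wb'))
print(s['ee_pos'],yaw(q2R(s['eef_rot'])),s['joints'],s['width'],s['ft_force'],s['ft_torque'])
P=np.array([s['ee_pos'],s['ee_pos']-[0,0,.1]]);uv=proj(sc,P);u,v=uv[1].astype(int)
o=np.array([u-60,v-75]);a=sc['img'][o[1]:o[1]+120,o[0]:o[0]+120,::-1]
print((uv-o)*5);cv2.imwrite('pics/m6.png',cv2.resize(a,(600,600),interpolation=cv2.INTER_CUBIC))
E
```

```text
[ 0.47   -0.2386  0.2022] 2.9488523167437863 [ 0.8838  0.109  -0.4935  1.7924  0.0547  1.2518  1.7537] 0.1114554700725206 [ 0.1253 -0.1019 -4.5296] [ 0.1137  0.1416 -0.0592]
[[318.4316 231.8947]
 [300.8262 376.2951]]
```

View pics/m6.png

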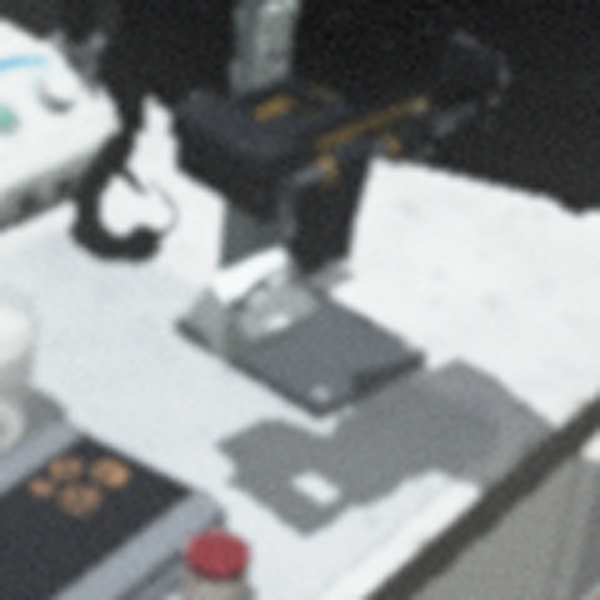

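Emit:
apply_moves([
  {"dx":0,"dy":0,"dz":1.4,"turn":0,"hand":0},
  {"dx":0,"dy":0,"dz":3.4,"turn":0,"hand":0},
  {"dx":0,"dy":0,"dz":5.4,"turn":0,"hand":0},
  {"dx":0,"dy":0,"dz":7.2,"turn":0,"hand":0},
  {"dx":0,"dy":0,"dz":8.2,"turn":0,"hand":0},
])

```text
time: 13.25
ee_pos: [0.4684, -0.2381, 0.1174]
eef_rot: [-0.001, 0.096, 0.995, 0.0]
ft_force: [0.2, -0.3, -5.2]
width: 0.109
gripper_force: 30.0
```

Emit:
apply_moves([
  {"dx":0,"dy":0,"dz":0.1,"turn":0,"hand":0},
  {"dx":0,"dy":0,"dz":0.2,"turn":0,"hand":0},
  {"dx":0,"dy":0,"dz":0.3,"turn":0,"hand":0},
  {"dx":0,"dy":0,"dz":0.4,"turn":0,"hand":0},
  {"dx":0,"dy":0,"dz":0.5,"turn":0,"hand":0},
])

```text
time: 13.67
ee_pos: [0.4702, -0.2389, 0.1153]
eef_rot: [0.001, 0.096, 0.995, -0.001]
ft_force: [0.3, 0.4, -4.9]
width: 0.112
gripper_force: 30.0
```

Emit:
apply_moves([
  {"dx":0,"dy":0,"dz":0.1,"turn":0,"hand":0},
  {"dx":0,"dy":0,"dz":0.2,"turn":0,"hand":0},
  {"dx":0,"dy":0,"dz":0.3,"turn":0,"hand":0},
  {"dx":0,"dy":0,"dz":0.4,"turn":0,"hand":0},
  {"dx":0,"dy":0,"dz":0.5,"turn":0,"hand":0},
])

```text
time: 14.08
ee_pos: [0.4694, -0.2384, 0.1091]
eef_rot: [-0.0, 0.096, 0.995, -0.0]
ft_force: [0.9, 0.3, -6.1]
width: 0.116
gripper_force: 30.0
```

Emit:
apply_moves([
  {"dx":0,"dy":0,"dz":0.1,"turn":0,"hand":0},
  {"dx":0,"dy":0,"dz":0.2,"turn":0,"hand":0},
  {"dx":0,"dy":0,"dz":0.3,"turn":0,"hand":0},
  {"dx":0,"dy":0,"dz":0.4,"turn":0,"hand":0},
  {"dx":0,"dy":0,"dz":0.4,"turn":0,"hand":0},
])

```text
time: 14.5
ee_pos: [0.4696, -0.2385, 0.1062]
eef_rot: [-0.0, 0.096, 0.995, -0.0]
ft_force: [-3.0, 1.0, 3.2]
width: 0.109
gripper_force: 30.0
```

Emit:
apply_moves([
  {"dx":0,"dy":0,"dz":0,"turn":0,"hand":1.2},
  {"dx":0,"dy":0,"dz":0,"turn":0,"hand":1.4},
  {"dx":0,"dy":0,"dz":0,"turn":0,"hand":1.8},
  {"dx":0,"dy":0,"dz":0,"turn":0,"hand":2.5},
  {"dx":0,"dy":0,"dz":0,"turn":0,"hand":3},
])

```text
time: 14.92
ee_pos: [0.4698, -0.2386, 0.1054]
eef_rot: [0.0, 0.096, 0.995, -0.0]
ft_force: [0.9, 0.4, 0.2]
width: 0.274
gripper_force: 0.0
```

Emit:
apply_moves([
  {"dx":0,"dy":0,"dz":0,"turn":0,"hand":4},
  {"dx":0,"dy":0,"dz":-1.5,"turn":0,"hand":5},
  {"dx":0,"dy":0,"dz":-4,"turn":0,"hand":5},
  {"dx":0,"dy":0,"dz":-7,"turn":0,"hand":5},
  {"dx":0,"dy":0,"dz":-8,"turn":0,"hand":5},
])

```text
time: 15.33
ee_pos: [0.4714, -0.2392, 0.1892]
eef_rot: [0.003, 0.096, 0.995, -0.001]
ft_force: [0.7, -0.0, 0.6]
width: 0.557
gripper_force: 0.0
```

Emit:
apply_moves([
  {"dx":0,"dy":0,"dz":0,"turn":0,"hand":6},
  {"dx":0,"dy":0,"dz":0,"turn":0,"hand":6},
  {"dx":0,"dy":0,"dz":0,"turn":0,"hand":6},
  {"dx":0,"dy":0,"dz":0,"turn":0,"hand":6},
  {"dx":0,"dy":0,"dz":0,"turn":0,"hand":6},
])

```text
time: 15.75
ee_pos: [0.4687, -0.2381, 0.1837]
eef_rot: [-0.001, 0.096, 0.995, 0.001]
ft_force: [0.9, 0.3, 0.1]
width: 0.685
gripper_force: 0.0
```

```bash
cat > tab.py <<'E'
from h import *
import pickle
np.set_printoptions(precision=4,suppress=True)
d=cam('wrist');s=manip.state();pickle.dump((d,s),open('w7.pkl','wb'))
print(s['ee_pos'],yaw(q2R(s['eef_rot'])),s['joints'],s['width'],s['ft_force'],s['time'])
e=s['ee_pos'];print('exp',proj(d,[[.533,-.251,.116],[.51,-.247,.116],e-[0,0,.017]]))
g=cv2.cvtColor(d['img'],cv2.COLOR_RGB2GRAY)
m=(g<60).astype(np.uint8);n,l,st,c=cv2.connectedComponentsWithStats(m)
for i in range(1,n):
    if 30<st[i,4]<20000: print(st[i],c[i])
# coarse ascii picture of the area the camera sees past the fingers
for r in range(140,300,5): print(r,''.join(' .:-=+*#%@'[9-int(v)*9//255] for v in g[r,180:340:2]))
E
python3 tab.py
```

```text
[ 0.4688 -0.2382  0.184 ] 2.9488195631637772 [ 0.8826  0.124  -0.4947  1.8153  0.0621  1.2198  1.7477] 0.6846086275741246 [-0.7353  0.7314  0.7825] 15.8
exp [[250.6727 278.4166]
 [250.0788 255.2375]
 [250.727  236.9488]]
[326 136  17  29  57] [330.2281 148.3158]
[  6 156  30   8  56] [ 16.5536 158.8214]
[111 224  76   4 133] [146.3008 225.5789]
[248 285   9   4  33] [251.9091 286.3636]
[343 375  14   9  58] [351.5    380.3276]
140 ..........:-.:..............................................:.....:+++++****#%#*
145 ::...............................................................:+++++***#%****
150 :--..................:--.........................................+++++***#%*****
155 ........................:....-..................................:+++++***%#*****
160 --.==...=-..=-..==.++++++++++++++++++++++++....................:--++++++*##*****
165 ++++++++++++++++++++=++++++++++++++++++++++-.........................-+++++#****
170 +++++++++++++++++++++++++++++++++++++++++++.......................:+=********+**
175 +++++++++++++...:..+++++++++++++++++++++++-................**********+
[... 1350 characters left out ...]
@@@@@@@@@@@@@@@@@@@@
260 %%%%%%%%%%%%%%%%%%%%%%%%%%%%%%%%%%%%%%%%%%%%%%%%%%%%%%%%%%%%%%%%%%%%%%%%%%%%%%%%
265 ###########################*****************************************************
270 ############################++++++++++++++++++++++++++++++++++++++++++++++++++++
275 ############################++++++++++++++++++++++++++++++++++++++++++++++++++++
280 #############################+++++++++++++++++++++++++++++++++++++++++++++++++++
285 @%%%%@@@+.................::.....:%%%%%:......::....::..:+++++++*@@@%%%%@@@@@@@@
290 @%%%%%@@=....................................:.......:+++++++++++*@%%%%%@@@@@@@@
295 @%%%%%@*#.........::...........::.....:..........:-=++++++++++++++#%%%%%@@@@@@@@
```

```bash
python3 - <<'E'
from h import *
import pickle
np.set_printoptions(precision=4,suppress=True)
d,s=pickle.load(open('w7.pkl','rb'))
g=cv2.cvtColor(d['img'],cv2.COLOR_RGB2GRAY)
print(g[240:262,252],g[282:296,252]); print('row254',g[254,240:266],'row286',g[286,240:266])
for r,z in [(288.7,.116),(249.5,.085),(249.5,.09)]: print(r,plane(d,(252.2,r),z))
a=s['ee_pos'];tx=np.array([np.cos(2.9488),np.sin(2.9488)])
for r,z in [(288.7,.116),(249.5,.085)]: print('along -toolx from TCP',-(plane(d,(252.2,r),z)[:2]-a[:2])@tx)
E
```

```text
[174 171 170 170 252 253 253 253 253 166  34  16  18  19  19  19  19  17
  20  33  45  57] [113 104  73  39  41  42  58 156 229 229 229 229 229 229]
row254 [252 252 252 252 252 252 248 140  17  16  16  18  19  17  18  16  50 183
 252 252 252 252 252 252 252 252] row286 [230 230 229 229 229 229 214  85  36  40  40  40  41  42  40  40  39 106
 200 230 230 230 230 230 230 230]
288.7 [ 0.5439 -0.2517  0.116 ]
249.5 [ 0.5213 -0.2473  0.085 ]
249.5 [ 0.5186 -0.2468  0.09  ]
along -toolx from TCP 0.07625404889737702
along -toolx from TCP 0.05322738523435718
```

Emit:
apply_moves([
  {"dx":-1.2,"dy":0,"dz":0,"turn":0,"hand":5},
  {"dx":-3,"dy":0.1,"dz":0,"turn":0,"hand":5},
  {"dx":-5,"dy":0.1,"dz":0,"turn":0,"hand":5},
  {"dx":-6.2,"dy":0.1,"dz":0,"turn":0,"hand":5},
  {"dx":-6.5,"dy":0.1,"dz":0,"turn":0,"hand":5},
])

```text
time: 16.22
ee_pos: [0.5349, -0.2497, 0.1843]
eef_rot: [0.0, 0.096, 0.995, 0.001]
ft_force: [0.3, 0.2, -0.7]
width: 0.576
gripper_force: 0.0
```

Emit:
apply_moves([
  {"dx":0,"dy":0,"dz":1,"turn":0,"hand":5},
  {"dx":0,"dy":0,"dz":2.5,"turn":0,"hand":4.5},
  {"dx":0,"dy":0,"dz":4.5,"turn":0,"hand":4.5},
  {"dx":0,"dy":0,"dz":6,"turn":0,"hand":4.5},
  {"dx":0,"dy":0,"dz":6.8,"turn":0,"hand":4.5},
])

```text
time: 16.63
ee_pos: [0.5308, -0.2493, 0.1142]
eef_rot: [-0.002, 0.096, 0.995, 0.001]
ft_force: [-0.7, 0.7, -0.3]
width: 0.52
gripper_force: 0.0
```

Emit:
apply_moves([
  {"dx":0,"dy":0,"dz":0,"turn":0,"hand":4.5},
  {"dx":0,"dy":0,"dz":0,"turn":0,"hand":4.5},
  {"dx":0,"dy":0,"dz":0,"turn":0,"hand":4.5},
  {"dx":0,"dy":0,"dz":0,"turn":0,"hand":4.5},
  {"dx":0,"dy":0,"dz":0,"turn":0,"hand":4.5},
])

```text
time: 17.05
ee_pos: [0.534, -0.2502, 0.1183]
eef_rot: [0.001, 0.096, 0.995, -0.0]
ft_force: [0.5, 1.3, -0.1]
width: 0.516
gripper_force: 0.0
```

```bash
python3 tab.py
```

```text
[ 0.5339 -0.2501  0.1181] 2.948754860265953 [ 0.8095  0.3217 -0.4922  1.7378  0.1671  1.1221  1.6441] 0.5178245851508932 [ 0.1228 -0.6265  0.1776] 17.1
exp [[249.086  245.9891]
 [248.1081 209.2308]
 [250.9103 236.1724]]
[ 152    0  272   56 7386] [241.6701  18.0891]
[353  60  24  47 178] [358.5674  86.0562]
[314 130   6  16  32] [316.1562 137.3125]
[318 151   5  13  32] [319.7188 157.2812]
[319 165   9  39 103] [323.6602 184.    ]
[395 190   7   8  40] [397.55  193.625]
[386 198  21   8  36] [394.7222 202.5556]
[358 200   6   6  31] [360.4516 202.2581]
[376 219   8   8  54] [379.3704 222.1296]
140 ...................................................................-###=========
145 .....................................................:::..........:.###+========
150 .............................::..:....................:.............####=====+*#
155 .................::..........:::.......:::..........................-##*=%%%%%%%
160 ......................:.................................:::..........*##=*%%%%%%
165 ....................:=+++++++++++++++=:..===+.:==+++++=..............#
[... 1520 characters left out ...]
@@@@@@@@@@@@*:+####*
260 %%%%%%%%%%%%%%%%%%%%%%%%%%%%%%%%%%%%%%%%%%%%%%%%%%%%%%%%%%%%%%%%%%%%%%%%%%%%%%#*
265 ########################****************************************************####
270 ############################**************************************************##
275 #############################++++++++++++++++++++++++++++++++++++++++++++++++++#
280 ##############################++++++++++++++++++++++++++++++++++++++++++++++*###
285 @@@@@@@@%%%%%@@+::::::::::::::::::::::::::::::::::::::+++*@@%%%%%@@@@@@@@@@#####
290 @@@@@@@@@%%%%@@::::::::::::::::::::::::::::::::::::::-++++#@%%%%%@@@@@@@@@@@###*
295 @@@@@@@@@%%%%@:::::::::::::::::::::::::::::::::::::::++++++@%%%%@@@@@@@@@@@@@@##
```

Emit:
apply_moves([
  {"dx":0,"dy":0,"dz":0.3,"turn":0,"hand":4},
  {"dx":0,"dy":0,"dz":0.7,"turn":0,"hand":3.5},
  {"dx":0,"dy":0,"dz":1.1,"turn":0,"hand":3},
  {"dx":0,"dy":0,"dz":1.1,"turn":0,"hand":2},
  {"dx":0,"dy":0,"dz":1.1,"turn":0,"hand":1},
])

```text
time: 17.52
ee_pos: [0.5331, -0.2497, 0.1056]
eef_rot: [-0.001, 0.096, 0.995, 0.0]
ft_force: [0.3, -0.2, 0.4]
width: 0.272
gripper_force: 0.0
```

Emit:
apply_moves([
  {"dx":0,"dy":0,"dz":0,"turn":0,"hand":0},
  {"dx":0,"dy":0,"dz":0,"turn":0,"hand":0},
  {"dx":0,"dy":0,"dz":0,"turn":0,"hand":0},
  {"dx":0,"dy":0,"dz":0,"turn":0,"hand":0},
  {"dx":0,"dy":0,"dz":0,"turn":0,"hand":0},
])

```text
time: 17.93
ee_pos: [0.5334, -0.2501, 0.1062]
eef_rot: [0.0, 0.096, 0.995, -0.0]
ft_force: [0.2, -1.5, -1.1]
width: 0.111
gripper_force: 30.0
```

Emit:
apply_moves([
  {"dx":0,"dy":0,"dz":-0.1,"turn":0,"hand":0},
  {"dx":0,"dy":0,"dz":-0.4,"turn":0,"hand":0},
  {"dx":0,"dy":0,"dz":-0.8,"turn":0,"hand":0},
  {"dx":0,"dy":0,"dz":-1,"turn":0,"hand":0},
  {"dx":0,"dy":0,"dz":-1,"turn":0,"hand":0},
])

```text
time: 18.35
ee_pos: [0.5337, -0.2499, 0.1168]
eef_rot: [0.0, 0.096, 0.995, -0.0]
ft_force: [-0.0, 0.1, -5.2]
width: 0.111
gripper_force: 30.0
```

```bash
python3 - <<'E'
from h import *
import pickle
np.set_printoptions(precision=4,suppress=True)
s=manip.state();print(s['ee_pos'],yaw(q2R(s['eef_rot'])),s['width'],s['ft_force'])
sc=cam('scene');tp=cam('top');pickle.dump((sc,tp),open('w8.pkl','wb'))
# refine hook from the first clear pictures
D=pickle.load(open('d.pkl','rb'));
t=D['top']['img'].astype(int).sum(2)//3;q=D['scene']['img'].astype(int).sum(2)//3
print('top');
for r in range(165,208): print(r,t[r,375:412])
print('scene')
for r in range(108,136): print(r,q[r,314:345])
E
```

```text
[ 0.5337 -0.2499  0.1168] 2.948931085970921 0.11131867461928767 [-0.0302  0.0816 -5.2433]
top
165 [174 173 173 172 173 171 172 171 164 149 124 104  82  63  55  54  57  55
  54  54  55  54  51  61  84 103 111 112  94  60  45  53  62  69  71  72
  77]
166 [174 174 174 174 173 173 170 162 146 116  85  68  56  54  56  70  92 101
  99  92  68  54  48  49  56  65  74  83  76  57  40  37  47  54  58  64
  77]
167 [170 172 171 173 174 167 149 127 102  77  59  56  56  57  68  95 146 163
 165 153 110  81  76  78  64  56  52  53  50  46  42  38  40  41  45  57
  79]
168 [141 150 155 163 164 146 110  82  65  57  55  57  62  70  76  97 136 154
 155 147 122 120 127 126 107  85  76  76  78  73  62  52  47  44  52  73
 112]
169 [104 111 115 125 123 105  72  59  54  57  63  68  73  73  71  77  90  96
  98 100 101 113 121 120 103  93 108 124 132 123  98  76  75  83 104 131
 163]
170 [ 83  88  80  76  71  64  58  55  58  66  74  75  71  62  57  61  66  68
  69  76  81  82  77  67  62  70  99 117 125 119 100  97 115 134 161 179
 191]
171 [ 83  83  68  56  53  54  57  58  65  71  77  67  57  52  57  61  
[... 8675 characters left out ...]
  75  67  61  52  46  44  46  45  47  48  46]
131 [124 123 100  75  82 107 120 128 157 205 232 233 221 203 183 164 150 130
 114  97  90  77  60  48  49  47  45  43  47  44  47]
132 [124 121 100  75  82 109 119 130 162 215 239 243 241 238 235 229 218 204
 181 170 161 140 105  97  88  76  59  54  42  48  45]
133 [125 124 100  77  89 114 132 145 178 219 239 243 243 243 243 241 239 235
 232 226 218 202 182 173 163 135 105  90  79  63  50]
134 [127 121  98  84  93 121 149 180 212 235 243 244 244 243 244 244 242 240
 241 237 237 232 227 226 217 202 180 161 145 116 106]
135 [126 116 106  93 100 128 182 222 236 242 245 245 244 245 245 245 244 243
 242 239 238 236 236 237 233 229 225 221 203 184 183]
```

```bash
python3 - <<'E'
from h import *
import pickle
np.set_printoptions(precision=4,suppress=True)
D=pickle.load(open('d.pkl','rb'));t,s=D['top'],D['scene']
print('tip tri',tri((t,(391.8,196.4)),(s,(335.8,126.8))),plane(t,(391.8,196.4),.190),plane(s,(335.8,126.8),.190))
print('arm',plane(t,(394.4,178),.185),plane(t,(393.3,186),.181))
print('scene arm',plane(s,(324,121),.185),'valley',plane(s,(331.3,127.8),.1755))
for ps in (-.14,-.19,-.24):
    xs=np.array([np.cos(ps),np.sin(ps),0]);ys=np.array([-np.sin(ps),np.cos(ps),0])
    tip=np.array([.533,-.391,0]);seat=tip+.017*xs+[0,0,.1815];org=seat*[1,1,0]
    print(ps,'seat',seat)
    # predict base corners if base centre lies at org+b*xs
    for b in (0,.015): print(b,proj(t,[org+(b+i)*xs+j*ys+[0,0,.012] for i,j in ((.07,.055),(.07,-.055),(-.07,-.055),(-.07,.055))]).ravel()*1.5)
    print('coltop',proj(t,[seat*[1,1,0]+.055*xs+[0,0,.315]])*1.5)
g=cv2.cvtColor(t['img'],cv2.COLOR_RGB2GRAY)[160:220,355:410]
E
```

```text
tip tri [ 0.529  -0.3883  0.1904] [ 0.5295 -0.3881  0.19  ] [ 0.5289 -0.3892  0.19  ]
arm [ 0.5869 -0.3976  0.185 ] [ 0.5626 -0.3952  0.181 ]
scene arm [ 0.5832 -0.4047  0.185 ] valley [ 0.5494 -0.3978  0.1755]
-0.14 seat [ 0.5498 -0.3934  0.1815]
0 [549.8652 259.4349 597.4865 267.1783 589.253  327.5471 541.2025 319.6465]
0.015 [550.7837 253.0492 598.3594 260.7759 590.1426 321.0255 542.1384 313.142 ]
coltop [[612.1627 248.3279]]
-0.19 seat [ 0.5497 -0.3942  0.1815]
0 [551.9363 258.6205 599.1756 268.7012 587.9048 328.5193 540.253  318.2398]
0.015 [553.1753 252.2968 600.3709 262.3566 589.1224 322.0578 541.5152 311.7999]
coltop [[614.0761 248.686 ]]
-0.24 seat [ 0.5495 -0.395   0.1815]
0 [554.0479 257.9105 600.7891 270.3043 586.5073 329.4217 539.3746 316.7897]
0.015 [555.6043 251.6645 602.3039 264.0332 588.05   323.0366 540.9595 310.4304]
coltop [[615.9723 249.1376]]
```

Emit:
apply_moves([
  {"dx":-0.3,"dy":0,"dz":-2,"turn":0,"hand":0},
  {"dx":-0.6,"dy":0,"dz":-5,"turn":0,"hand":0},
  {"dx":-0.9,"dy":0,"dz":-8.5,"turn":0,"hand":0},
  {"dx":-1.2,"dy":0,"dz":-12,"turn":0,"hand":0},
  {"dx":-1.5,"dy":0,"dz":-15,"turn":0,"hand":0},
])

```text
time: 18.87
ee_pos: [0.5484, -0.2527, 0.2685]
eef_rot: [0.001, 0.096, 0.995, -0.0]
ft_force: [1.3, -0.1, -5.2]
width: 0.113
gripper_force: 30.0
```

Emit:
apply_moves([
  {"dx":0,"dy":0,"dz":-2,"turn":0,"hand":0},
  {"dx":0,"dy":0,"dz":-3.5,"turn":0,"hand":0},
  {"dx":0,"dy":0,"dz":-4.5,"turn":0,"hand":0},
  {"dx":0,"dy":0,"dz":-5,"turn":0,"hand":0},
  {"dx":0,"dy":0,"dz":-5,"turn":0,"hand":0},
])

```text
time: 19.28
ee_pos: [0.5484, -0.2528, 0.3167]
eef_rot: [0.0, 0.096, 0.995, -0.0]
ft_force: [-0.8, -0.3, -4.9]
width: 0.112
gripper_force: 30.0
```

```bash
python3 - <<'E'
from h import *
import pickle
np.set_printoptions(precision=4,suppress=True)
s=manip.state();d=cam('wrist');pickle.dump((d,s),open('w9.pkl','wb'))
print(s['ee_pos'],yaw(q2R(s['eef_rot'])),s['joints'],s['ft_force'])
P=proj(d,[[.529,-.3885,.190],[.546,-.3915,.1755],[.587,-.40,.185]]);print(P)
g=cv2.cvtColor(d['img'],cv2.COLOR_RGB2GRAY);u,v=P[0].astype(int)
for r in range(max(0,v-40),v+60,3): print(r,''.join(' .:-=+*#%@'[9-int(x)*9//255] for x in g[r,max(0,u-60):u+60]))
print(max(0,u-60))
E
```

```text
[ 0.5484 -0.2528  0.3167] 2.9488612054006964 [ 0.8088  0.2325 -0.508   1.4357  0.1128  1.5014  1.6826] [-0.8066 -0.3331 -4.8839]
[[120.2573 195.7463]
 [128.5945 206.6323]
 [129.5157 244.5468]]
155 .......................::......................-++++++++++++++=++++++++++++++**+++++*###################################
158 .....................:....:...................:=+++++++++==+++***++=++++++++++###*######################################
161 ..::--:.......................................:=++++++++++++====++++++=======+*#########################################
164 .....................::..:-=:::...............:=++++++++++===++*+=========+++++#########################################
167 .....................:::-:::..................-+++++++++===+===++====+++=++++++*########################################
170 ......................:::.....................:=====++===++==========+++++++++++########################################
173 ..............................................:===============================++*#######################################
176 ............................
[... 2645 characters left out ...]
...................-++++**##*****#%@@@@@@@@@@@@@@@@@@@@@@@@@@@@@@@@@@@@@
242 ................................................................:=****+++**#***#@@@@@@@@@@@@@@@@@@@@@@@@@@@@@@@@@@@@@@@@
245 ..............................................................=******+=:::-+*%@@@@@@@@@@@@@@@@@@@@@@@@@@@@@@@@@@@@@@@@@@
248 ..........................................................:=+**********-:-*@@@@@@@@@@@@@@@@@@@@@@@@@@@@@@@@@@@@@@@@@@@@@
251 .....................................................:-:-+**********%%#*%@@@@@@@@@@@@@@@@@@@@@@@@@@@@@@@@@@@@@@@@@@@@@@@
254 .....................................................-+**********#%%%@@@@@@@@@@@@@@@@@@@@@@@@@@@@@@@@@@@@@@@@@@@@@@@@@@@
60
```

```bash
python3 - <<'E'
from h import *
import pickle
np.set_printoptions(precision=4,suppress=True)
d,s=pickle.load(open('w9.pkl','rb'))
xs=np.array([np.cos(-.19),np.sin(-.19),0])
print('tip',plane(d,(121,194.8),.190),plane(d,(122.5,197),.189)); print('arm',plane(d,(129.5,220),.185),plane(d,(130.8,231),.185))
seat=np.array([.546,-.3915,.1815])
for dx in (0,.005): print(proj(d,[seat+xs*(a+dx)+[0,0,h] for a,h in ((-.017,.0075),(-.012,.002),(-.006,-.0045),(0,-.0065),(.006,-.0045),(.012,.0015),(.03,.0035),(.05,.0035))]))
E
```

```text
tip [ 0.5282 -0.3874  0.19  ] [ 0.531  -0.3872  0.189 ]
arm [ 0.5585 -0.3904  0.185 ] [ 0.5714 -0.3932  0.185 ]
[[120.9731 195.6966]
 [123.9399 198.6056]
 [127.2919 201.957 ]
 [128.7852 206.4808]
 [128.7403 212.1636]
 [127.1561 219.2194]
 [128.6007 234.9357]
 [131.0211 251.0073]]
[[121.6368 200.2241]
 [124.5762 203.0174]
 [127.8978 206.2383]
 [129.3794 210.69  ]
 [129.338  216.3474]
 [127.7726 223.4224]
 [129.2115 239.0135]
 [131.6166 254.9267]]
```

```bash
python3 - <<'E'
from h import *
chain([(.47,-.29,.30,2.949),(.4723,-.3758,.229,2.949)])
E
```

```text
dx 6.9 dy -5.2 dz 1.6 turn -0.000  | len 88 mm
dx -1.9 dy -8.4 dz 7.1 turn -0.000  | len 111 mm
```

Emit:
apply_moves([
  {"dx":1,"dy":-0.3,"dz":0.1,"turn":0,"hand":0},
  {"dx":2.5,"dy":-1.2,"dz":0.3,"turn":0,"hand":0},
  {"dx":4.2,"dy":-2.5,"dz":0.7,"turn":0,"hand":0},
  {"dx":5.8,"dy":-3.8,"dz":1.2,"turn":0,"hand":0},
  {"dx":6.9,"dy":-5.2,"dz":1.6,"turn":0,"hand":0},
])

```text
time: 19.75
ee_pos: [0.4675, -0.2904, 0.2984]
eef_rot: [-0.002, 0.096, 0.995, 0.0]
ft_force: [0.1, -0.6, -6.0]
width: 0.112
gripper_force: 30.0
```

Emit:
apply_moves([
  {"dx":-0.2,"dy":-1.6,"dz":1,"turn":0,"hand":0},
  {"dx":-0.6,"dy":-3.6,"dz":2.5,"turn":0,"hand":0},
  {"dx":-1.1,"dy":-5.6,"dz":4.3,"turn":0,"hand":0},
  {"dx":-1.6,"dy":-7.4,"dz":6,"turn":0,"hand":0},
  {"dx":-1.9,"dy":-8.4,"dz":7.1,"turn":0,"hand":0},
])

```text
time: 20.17
ee_pos: [0.4705, -0.3791, 0.2255]
eef_rot: [-0.002, 0.098, 0.995, 0.0]
ft_force: [-1.0, -0.5, -5.4]
width: 0.108
gripper_force: 30.0
```

Emit:
apply_moves([
  {"dx":0,"dy":0,"dz":0,"turn":0,"hand":0},
  {"dx":0,"dy":0,"dz":0,"turn":0,"hand":0},
  {"dx":0,"dy":0,"dz":0,"turn":0,"hand":0},
  {"dx":0,"dy":0,"dz":0,"turn":0,"hand":0},
  {"dx":0,"dy":0,"dz":0,"turn":0,"hand":0},
])

```text
time: 20.58
ee_pos: [0.474, -0.3757, 0.2306]
eef_rot: [0.001, 0.095, 0.995, -0.0]
ft_force: [-0.5, 0.4, -4.9]
width: 0.114
gripper_force: 30.0
```

```bash
python3 - <<'E'
from h import *
np.set_printoptions(precision=4,suppress=True)
F=[]
for i in range(4):
    s=manip.state();F.append(s['ft_force']);sc=cam('scene')
print(s['ee_pos'],yaw(q2R(s['eef_rot'])),s['joints'],np.mean(F,0),s['time'])
chain([(.546,-.390,.229,2.949)])
e=s['ee_pos'];P=proj(sc,[e,e-[0,0,.024],e-[0,0,.066],[.529,-.388,.19]]);print(P)
g=cv2.cvtColor(sc['img'],cv2.COLOR_RGB2GRAY);u,v=P[1].astype(int)
for r in range(v-25,v+40,2): print(r,''.join(' .:-=+*#%@'[9-int(x)*9//255] for x in g[r,u-50:u+40]))
print(u-50)
E
```

```text
[ 0.4734 -0.3763  0.23  ] 2.9496557604509492 [ 0.9739  0.2549 -0.4123  1.5725  0.1045  1.3348  1.9279] [-0.2306 -0.1328 -4.7509] 20.7333
dx -7.4 dy 0.1 dz 0.1 turn 0.000  | len 74 mm
[[350.6191 122.5032]
 [349.5253 129.5758]
 [347.6619 141.6075]
 [335.5451 126.9253]]
104 %@%%%%%%%#****+===++******%%%@%%%%%%%%%%%%%##%%%%%%%%######%%%%%####%%@@%%%%@@%%%%%%%%%%%@
106 %%%%%%%%%#****+++++*##**+*%%%@%@%%@%%%%%%%%%%%%%%%%%%####%%%%%%%####%%%%###%%%%%%%%%%%%%%%
108 %%%%%%%%%#***++++++*##*++#%%%%%@%%@%%%%@%%%%%%@%%%%##***#%%%%%%%%%%%##%%%%%@%%%@%%%%%@%%%%
110 %%%%%%%%%##**++++++*##**+**#%%%%%%@%%%@@@%@%%%%%##**#####%%%%%%%%%%%%%%%%%@%%%%%%%%@%%%%%%
112 %%%%%%%%%##**+++***###*++++*#%%%%%%%@%%%@%%%%%%%%%%%%%%%%%%%%%%%%%%%%@%%%%%%%%%%%%%%%%%%%%
114 %%%%%%%%#****+++****##*+++*#%%%%%%%%%%%%%%%%%###%@%@@@%%%%%%%%%%@%%%%%%%%%%%%%%%%%%%%%%%%%
116 %%%%%%%%*******++++**#***+*%%%%%%%%%%%%%%%%%%#*#%%%@%%%%%%%%%%%%%%%%%%%%@%%%%%%%%%%%%%%%%%
118 %%%%%%%%#***+++*++*####*++*#%%%%%%%%%%%%%%%##%#%%%%%%%%%%%%%%%%%%%%%%%%%%%%%%%%%%%%%%%%%%%
120 %%%%%%%%#***++++++*##*+===+#%%%%%%%%%%%%%%%%%%%%%%%%@%%%%%%%%%%%%%%%
[... 1606 characters left out ...]
...............................
156 .....-+************=--=========-:..........:-=+++==-:.......................::............
158 ....:=+*********#**#****+++==--:..............::::.................::::--=====--:.........
160 ::..:=************#*******+=-...........................::---=-====+++++++=+++===-:.......
162 :::-=+**************++++++*++=-:......................:-==++++++=+++=++==++++=++++=-:.....
164 :-=++***********++++++++++++++++=-::...................:-=++++++++======++=+++++++++==::..
166 =++++++++***++++++++++++++++++++***+=-:..............:-=====+++++++=+====+++++++++++++==::
168 **++++++++++*++++++++++++++++++++++*+++=-::........::==+=++++++++++=+++==++++++++++++++++=
299
```

Emit:
apply_moves([
  {"dx":-0.4,"dy":0,"dz":0.1,"turn":0,"hand":0},
  {"dx":-1.1,"dy":0,"dz":0.1,"turn":0,"hand":0},
  {"dx":-1.9,"dy":0.1,"dz":0.1,"turn":0,"hand":0},
  {"dx":-2.7,"dy":0.1,"dz":0.1,"turn":0,"hand":0},
  {"dx":-3.5,"dy":0.1,"dz":0.1,"turn":0,"hand":0},
])

```text
time: 21.2
ee_pos: [0.5089, -0.3822, 0.2281]
eef_rot: [0.0, 0.096, 0.995, 0.0]
ft_force: [-1.4, -0.7, -4.9]
width: 0.108
gripper_force: 30.0
```

Emit:
apply_moves([
  {"dx":-0.8,"dy":0,"dz":0,"turn":0,"hand":0},
  {"dx":-1.6,"dy":0,"dz":0,"turn":0,"hand":0},
  {"dx":-2.4,"dy":0,"dz":0,"turn":0,"hand":0},
  {"dx":-3.1,"dy":0,"dz":0,"turn":0,"hand":0},
  {"dx":-3.6,"dy":0,"dz":0,"turn":0,"hand":0},
])

```text
time: 21.62
ee_pos: [0.544, -0.3893, 0.228]
eef_rot: [0.0, 0.096, 0.995, 0.0]
ft_force: [0.2, 0.2, -5.7]
width: 0.111
gripper_force: 30.0
```

Emit:
apply_moves([
  {"dx":0,"dy":0,"dz":0,"turn":0,"hand":0},
  {"dx":0,"dy":0,"dz":0,"turn":0,"hand":0},
  {"dx":0,"dy":0,"dz":0,"turn":0,"hand":0},
  {"dx":0,"dy":0,"dz":0,"turn":0,"hand":0},
  {"dx":0,"dy":0,"dz":0,"turn":0,"hand":0},
])

```text
time: 22.03
ee_pos: [0.5425, -0.3895, 0.2284]
eef_rot: [-0.0, 0.096, 0.995, -0.0]
ft_force: [0.3, 0.2, -4.9]
width: 0.108
gripper_force: 30.0
```

```bash
python3 - <<'E'
from h import *
np.set_printoptions(precision=4,suppress=True)
d=cam('wrist');sc=cam('scene');s=manip.state()
print(s['ee_pos'],yaw(q2R(s['eef_rot'])),s['ft_force'],s['ft_torque'],s['time'])
g=cv2.cvtColor(d['img'],cv2.COLOR_RGB2GRAY);print(proj(d,[[.529,-.388,.19],[.546,-.39,.1755]]))
for r in range(150,262,4): print(r,''.join(' .:-=+*#%@'[9-int(x)*9//255] for x in g[r,190:320:2]))
chain([(.546,-.390,.2057,2.949)])
g=cv2.cvtColor(sc['img'],cv2.COLOR_RGB2GRAY);u,v=328,130
for r in range(v-20,v+24,2): print(r,''.join(' .:-=+*#%@'[9-int(x)*9//255] for x in g[r,u-40:u+40]))
E
```

```text
[ 0.5426 -0.3894  0.2284] 2.9484686470539017 [ 0.6042  0.4768 -5.3142] [ 0.0333 -0.1368  0.0637] 22.1333
[[249.3423 205.7261]
 [251.2635 220.2372]]
150 ::::::::::#+-:-=******************************+::=*+:::::::::::::
154 =:++++++++#%####********###*#######****************+:::::::::::::
158 ++*+++++++*%#######%####%#####%###*****************+:::-:::::::::
162 *++++++++++%%%#######%#########%###****************+:::::::::::::
166 +++++++++++%%#####%##%##%#####%%##*****************+:::::::::::::
170 +++++++++++%###%##%%####%#####%%###****************+-::::::::::::
174 +++++++++++%%#####*********************************+:::::::::::::
178 +++++++++++#%###***********************************+:::::::::::::
182 +++++++++++*%#*++++++++++++++++++++++++++++++++++**+:::::::::::::
186 ++++++++++++%#+=================================+**+:::::::::::::
190 ++++++++++++%#===================.=====--=======+**+::-::::::::::
194 ++++++++++++%#+=================================+**+:==::::::::::
198 ++++++++++++%#+=================-..==-...=======+**+:-:::::::::::
202 .:.:++++++++##+=++++==========*+-.....
[... 2224 characters left out ...]
-==***#%%%%%%%%%%%%%
138 =::::............:=**+++++*****+==+++***++=====++++++=-..........::--=+**###%%%%
140 --:.:::..........:=************+==++++***++++++++++++=:..................::--=+*
142 .....:-:.........:+******###*#*=-=+++**+*++++++++++++=:.........................
144 .......::........-+*******##**+-:-=++++*++++++++++==-:::........................
146 ::::..:-:.......:-+******#*##*+-...::-=++++++==--::.............................
148 ###*+=-:........:=+*********#*+-.......:-=--::.......................:::::......
150 %#%#+-..........:=************=:...............................::::-===+==-::...
152 %%#*=:..........:=************-:....................::---::---======+++++++==--:
```

```bash
python3 - <<'E'
from h import *
np.set_printoptions(precision=4,suppress=True,linewidth=250)
d=cam('wrist');s=manip.state()
for y in (-.3815,-.3885,-.3955): print(y,proj(d,[[.529,y,.19],[.527,y,.1925]]).ravel())
e=s['ee_pos'];n=2.949;ty=np.array([np.sin(n),-np.cos(n),0]);tx=np.array([np.cos(n),np.sin(n),0])
b=e-[0,0,.0242]
print('bar ends',proj(d,[b+ty*.022,b-ty*.022]).ravel(),'lid front corners',proj(d,[b-[0,0,.042]+tx*.023+ty*.029,b-[0,0,.042]+tx*.023-ty*.029]).ravel(),'tab',proj(d,[b+[0,0,.003]+tx*.012+ty*.005,b+[0,0,.003]+tx*.012-ty*.005]).ravel())
for r in range(182,228,2): print(r,d['img'][r,236:286,1])
E
```

```text
-0.3815 [258.2498 203.8751 257.793  202.3844]
-0.3885 [248.5292 205.6701 247.9233 204.2101]
-0.3955 [238.8483 207.4566 238.0947 206.0271]
bar ends [283.6835 231.7824 218.3347 231.8126] lid front corners [287.6469 182.8354 214.6779 182.8688] tab [258.6566 216.8676 243.264  216.8747]
182 [130 130 130 131 130 130 130 131 131 131 131 131 131 131 130 131 131 131 130 131 131 131 131 130 131 132 131 130 131 131 131 131 131 131 131 131 131 131 131 131 131 131 132 132 132 132 132 132 132 130]
184 [149 149 148 148 149 148 149 148 149 149 150 150 149 149 149 150 150 150 149 149 150 150 150 150 150 150 150 149 150 150 149 150 149 150 150 150 150 150 151 151 151 150 150 151 151 151 151 151 151 149]
186 [150 150 150 150 150 151 150 150 151 151 150 151 150 151 150 151 151 150 151 151 151 150 151 151 152 152 151 152 152 152 152 151 151 151 152 151 151 152 151 152 152 152 153 153 153 153 152 153 153 151]
188 [152 151 151 151 151 151 151 151 151 151 151 152 152 152 152 152 152 152 153 189 243 231 153 153 152 152 153 152 152 152 152 153 190 243 231 153 153 152 153 152 152 153 153 154 153 153 153 153 15
[... 3220 characters left out ...]
6 246 246 246 246 246 246 246 246 236 153 153 152 152 153 152 146 114  67  70  72]
222 [ 83 127 150 150 149 150 149 148 130  16  15  13  11  16  12  11  10  12  13  13  12  13  13  17 152 246 246 246 246 246 246 241 202 152 119 119 115 117 143 148 147 148 147 148 147 147 132  79  68  71]
224 [ 16  53  89  70  70  70  70  70  61  13  13  13  14  13  12  12  11  12  12  12  13  11  11  14  65 122 122 122 122 122 122 112  64   9   8   8   9   8  83 151 150 150 150 150 150 150 143 112  63  62]
226 [  8  13  16  16  16  17  17  15  16  15  15  15  13  12  12  13  11  12  15  13  12  11  13  13  13  16  18  17  17  17  17  15  12  10  10  10  10   9  42 103 147 147 147 147 137  99  77  82  93 105]
```

Emit:
apply_moves([
  {"dx":-0.1,"dy":0,"dz":0.1,"turn":0,"hand":0},
  {"dx":-0.2,"dy":0,"dz":0.3,"turn":0,"hand":0},
  {"dx":-0.2,"dy":0,"dz":0.5,"turn":0,"hand":0},
  {"dx":-0.2,"dy":0,"dz":0.7,"turn":0,"hand":0},
  {"dx":-0.2,"dy":0,"dz":0.9,"turn":0,"hand":0},
])

```text
time: 22.6
ee_pos: [0.5448, -0.3896, 0.2188]
eef_rot: [-0.0, 0.096, 0.995, 0.0]
ft_force: [0.0, -1.0, -5.8]
width: 0.112
gripper_force: 30.0
```

Emit:
apply_moves([
  {"dx":0,"dy":0,"dz":0.2,"turn":0,"hand":0},
  {"dx":0,"dy":0,"dz":0.4,"turn":0,"hand":0},
  {"dx":0,"dy":0,"dz":0.6,"turn":0,"hand":0},
  {"dx":0,"dy":0,"dz":0.8,"turn":0,"hand":0},
  {"dx":0,"dy":0,"dz":0.9,"turn":0,"hand":0},
])

```text
time: 23.02
ee_pos: [0.545, -0.3896, 0.21]
eef_rot: [0.0, 0.096, 0.995, -0.0]
ft_force: [0.3, 0.5, -4.7]
width: 0.113
gripper_force: 30.0
```

Emit:
apply_moves([
  {"dx":0,"dy":0,"dz":0.1,"turn":0,"hand":0},
  {"dx":0,"dy":0,"dz":0.2,"turn":0,"hand":0},
  {"dx":0,"dy":0,"dz":0.3,"turn":0,"hand":0},
  {"dx":0,"dy":0,"dz":0.4,"turn":0,"hand":0},
  {"dx":0,"dy":0,"dz":0.5,"turn":0,"hand":0},
])

```text
time: 23.43
ee_pos: [0.545, -0.3897, 0.2054]
eef_rot: [0.0, 0.096, 0.995, -0.0]
ft_force: [0.1, 0.3, -4.3]
width: 0.111
gripper_force: 30.0
```

Contact beginning as expected; continue slowly.

Emit:
apply_moves([
  {"dx":0,"dy":0,"dz":0.1,"turn":0,"hand":0},
  {"dx":0,"dy":0,"dz":0.3,"turn":0,"hand":0},
  {"dx":0,"dy":0,"dz":0.4,"turn":0,"hand":0},
  {"dx":0,"dy":0,"dz":0.6,"turn":0,"hand":0},
  {"dx":0,"dy":0,"dz":0.7,"turn":0,"hand":0},
])

```text
time: 23.85
ee_pos: [0.5451, -0.3898, 0.1981]
eef_rot: [0.0, 0.096, 0.995, -0.0]
ft_force: [1.1, -0.6, -3.2]
width: 0.113
gripper_force: 30.0
```

Emit:
apply_moves([
  {"dx":0,"dy":0,"dz":0.1,"turn":0,"hand":0},
  {"dx":0,"dy":0,"dz":0.3,"turn":0,"hand":0},
  {"dx":0,"dy":0,"dz":0.5,"turn":0,"hand":0},
  {"dx":0,"dy":0,"dz":0.7,"turn":0,"hand":0},
  {"dx":0,"dy":0,"dz":0.8,"turn":0,"hand":0},
])

```text
time: 24.27
ee_pos: [0.545, -0.3897, 0.1901]
eef_rot: [0.0, 0.096, 0.995, -0.0]
ft_force: [0.5, -0.4, -2.1]
width: 0.114
gripper_force: 30.0
```

Emit:
apply_moves([
  {"dx":0,"dy":0,"dz":0.1,"turn":0,"hand":0},
  {"dx":0,"dy":0,"dz":0.3,"turn":0,"hand":0},
  {"dx":0,"dy":0,"dz":0.5,"turn":0,"hand":0},
  {"dx":0,"dy":0,"dz":0.7,"turn":0,"hand":0},
  {"dx":0,"dy":0,"dz":0.9,"turn":0,"hand":0},
])

```text
time: 24.68
ee_pos: [0.5451, -0.3897, 0.1813]
eef_rot: [0.0, 0.096, 0.995, -0.0]
ft_force: [1.6, -0.7, -1.0]
width: 0.112
gripper_force: 30.0
```

Emit:
apply_moves([
  {"dx":0,"dy":0,"dz":0.2,"turn":0,"hand":0},
  {"dx":0,"dy":0,"dz":0.4,"turn":0,"hand":0},
  {"dx":0,"dy":0,"dz":0.6,"turn":0,"hand":0},
  {"dx":0,"dy":0,"dz":0.8,"turn":0,"hand":0},
  {"dx":0,"dy":0,"dz":0.9,"turn":0,"hand":0},
])

```text
time: 25.1
ee_pos: [0.545, -0.3897, 0.1721]
eef_rot: [0.0, 0.096, 0.995, -0.0]
ft_force: [1.3, -1.0, -0.8]
width: 0.113
gripper_force: 30.0
```

```bash
cat > f.py <<'E'
from h import *
np.set_printoptions(precision=3,suppress=True)
F=[];Z=[]
for i in range(10):
    s=manip.state();F.append(s['ft_force']);Z.append(s['ee_pos']);imaging.read_camera('scene')
print(np.mean(F,0),np.std(F,0)/3,np.mean(Z,0),s['time'],s['ft_torque'])
E
python3 f.py
```

```text
[ 1.749 -0.415 -0.64 ] [0.15  0.133 0.11 ] [ 0.545 -0.39   0.172] 25.55 [-0.092 -0.558  0.018]
```

Emit:
apply_moves([
  {"dx":0,"dy":0,"dz":0,"turn":0,"hand":0},
  {"dx":-0.1,"dy":0,"dz":0,"turn":0,"hand":0},
  {"dx":-0.1,"dy":0,"dz":0,"turn":0,"hand":0},
  {"dx":-0.2,"dy":0,"dz":0,"turn":0,"hand":0},
  {"dx":-0.2,"dy":0,"dz":0,"turn":0,"hand":0},
])

```text
time: 26.02
ee_pos: [0.5472, -0.39, 0.1722]
eef_rot: [0.0, 0.096, 0.995, -0.0]
ft_force: [2.9, -2.1, -0.8]
width: 0.112
gripper_force: 30.0
```

```bash
python3 f.py
```

```text
[ 3.165 -1.048 -0.826] [0.114 0.142 0.141] [ 0.547 -0.39   0.172] 26.4667 [-0.155 -1.055  0.028]
```

Emit:
apply_moves([
  {"dx":0,"dy":0,"dz":0,"turn":0,"hand":0},
  {"dx":-0.1,"dy":0,"dz":0,"turn":0,"hand":0},
  {"dx":-0.1,"dy":0,"dz":0,"turn":0,"hand":0},
  {"dx":-0.2,"dy":0,"dz":0,"turn":0,"hand":0},
  {"dx":-0.2,"dy":0,"dz":0,"turn":0,"hand":0},
])

```text
time: 26.93
ee_pos: [0.5477, -0.3902, 0.1716]
eef_rot: [-0.001, 0.096, 0.995, 0.0]
ft_force: [-1.1, 0.4, -0.4]
width: 0.115
gripper_force: 30.0
```

```bash
cat >> f.py <<'E'
d=cam('wrist');np.set_printoptions(linewidth=250)
g=cv2.cvtColor(d['img'],cv2.COLOR_RGB2GRAY)
for r in range(150,240,4): print(r,''.join(' .:-=+*#%@'[9-int(x)*9//255] for x in g[r,200:304]))
E
python3 f.py
```

```text
[-1.975  0.676 -1.011] [0.333 0.191 0.154] [ 0.548 -0.39   0.172] 27.3833 [0.44  0.624 0.042]
150 =*#***-------+#************************************************************************=-::::::-+*#+----
154 :+##*=--------+**************************************************************************++++*****#+----
158 ++#####*****#####*****####******************************************###***************************#+----
162 ++*%%%%%%%%%%%%%%%%%%%%%%%%%##********##*******%%%%%%%%%%%%#%%%%%%%%%%%%#*************************#+----
166 +++#%%%%%%%%%%%%%%%%%%%%%%%%%%%#%%%%%%%%%%%%%%%%%%%%%%%%%%%%#%%%%%%%%%%%%#************************#+----
170 +++#%%%%#%%%%%%%%%%%%%%%%%#%%%%%%%%%%%%%%%%#%%%%%%%%%%%%%%##%%%%%%%%%%%%%##***********************#+----
174 ++++%%%%%%%%%%%%%%%%%%%#***************************************************************************+----
178 ++++#%%%%#%%%%%%%%%%%#*****************************************************************************+----
182 ++++*%%%%%%%%%%%##*++++++++++++++++++++++++++++++++++++++++++++++++++++++++++++++++++++************+----
186 ++++*%%%%%#%%%%%#+++=
[... 800 characters left out ...]
=====-....:======+*****########**********=::::
218 :::::::+%%%%%%#########*====================+#@@@@@@@@@@@@@*-.............=+++++++########*********=::::
222 ::.:::::##****########*=======+*#####+=++=+++@@@@@@@@@@@@@@@=.......-=**##+++++++++*########*******=::::
226 :::.::::+#********######*+===+#@@@@@@@@@@@@@@@@@@@@@@@@@@@@@@@@@@@@@@@@@@@%*+++++*##***++++++#*****=::::
230 +++++++++#%%##***************#@@@@@@@@@@@@@@@@@@@@@@@@@@@@@@@@@@@@@@@@@@@@@#+=======+=======+******=----
234 +++++++++#%%%%%%%%%###*******@@@@@@@@@@@@@@@@@@@@@@@@@@@@@@@@@@@@@@@@@@@@@@@*------=+*************+-----
238 @@@@@@@@@@@@@@@@@@@@@@@@@%%%@@@@@@@@@@@@@@@@@@@@@@@@@@@@@@@@@@@@@@@@@@@@@@@@@%##%@@@@@@@@@@@@@@@@@@@@@@@
```

Emit:
apply_moves([
  {"dx":0.1,"dy":0,"dz":0.0,"turn":0,"hand":0},
  {"dx":0.1,"dy":0,"dz":0.1,"turn":0,"hand":0},
  {"dx":0.1,"dy":0,"dz":0.2,"turn":0,"hand":0},
  {"dx":0.1,"dy":0,"dz":0.3,"turn":0,"hand":0},
  {"dx":0.1,"dy":0,"dz":0.4,"turn":0,"hand":0},
])

```text
time: 27.9
ee_pos: [0.5479, -0.3903, 0.1682]
eef_rot: [0.0, 0.096, 0.995, -0.0]
ft_force: [-3.2, 1.4, 0.1]
width: 0.116
gripper_force: 30.0
```

```bash
sed -i '/^d=cam/,$d' f.py; python3 f.py
```

```text
[-2.285  1.057 -0.551] [0.211 0.17  0.185] [ 0.548 -0.39   0.168] 28.35 [ 0.28   0.397 -0.005]
```

Emit:
apply_moves([
  {"dx":0.1,"dy":0,"dz":0.0,"turn":0,"hand":0},
  {"dx":0.1,"dy":0,"dz":0.1,"turn":0,"hand":0},
  {"dx":0.1,"dy":0,"dz":0.2,"turn":0,"hand":0},
  {"dx":0.1,"dy":0,"dz":0.3,"turn":0,"hand":0},
  {"dx":0.1,"dy":0,"dz":0.3,"turn":0,"hand":0},
])

```text
time: 28.82
ee_pos: [0.5476, -0.3902, 0.1653]
eef_rot: [0.001, 0.096, 0.995, -0.0]
ft_force: [1.7, -0.7, 0.7]
width: 0.115
gripper_force: 30.0
```

```bash
python3 f.py
```

```text
[ 2.038 -0.073 -0.176] [0.23  0.183 0.185] [ 0.547 -0.39   0.166] 29.2667 [-0.088 -0.735  0.064]
```

Emit:
apply_moves([
  {"dx":-0.05,"dy":0,"dz":0.05,"turn":0,"hand":0},
  {"dx":-0.05,"dy":0,"dz":0.1,"turn":0,"hand":0},
  {"dx":-0.05,"dy":0,"dz":0.2,"turn":0,"hand":0},
  {"dx":-0.05,"dy":0,"dz":0.2,"turn":0,"hand":0},
  {"dx":-0.05,"dy":0,"dz":0.2,"turn":0,"hand":0},
])

```text
time: 29.73
ee_pos: [0.5474, -0.3901, 0.1632]
eef_rot: [0.0, 0.096, 0.995, -0.0]
ft_force: [1.8, -0.4, 1.0]
width: 0.109
gripper_force: 30.0
```

```bash
python3 f.py;python3 f.py
```

```text
[ 2.613 -0.314  0.262] [0.148 0.174 0.199] [ 0.547 -0.39   0.163] 30.1833 [-0.012 -0.753 -0.011]
[ 2.748 -0.329 -0.015] [0.158 0.134 0.156] [ 0.547 -0.39   0.163] 30.6833 [-0.042 -0.737 -0.016]
```

Emit:
apply_moves([
  {"dx":-0.05,"dy":0,"dz":0,"turn":0,"hand":0},
  {"dx":-0.05,"dy":0,"dz":0,"turn":0,"hand":0},
  {"dx":-0.05,"dy":0,"dz":0,"turn":0,"hand":0},
  {"dx":-0.05,"dy":0,"dz":0,"turn":0,"hand":0},
  {"dx":-0.05,"dy":0,"dz":0,"turn":0,"hand":0},
])

```text
time: 31.15
ee_pos: [0.5475, -0.3902, 0.1631]
eef_rot: [-0.0, 0.096, 0.995, 0.0]
ft_force: [0.7, -1.1, 0.2]
width: 0.116
gripper_force: 30.0
```

```bash
python3 f.py;python3 f.py
```

```text
[ 1.136 -0.379  0.335] [0.218 0.165 0.091] [ 0.548 -0.39   0.163] 31.6 [ 0.15  -0.233 -0.009]
[0.08  0.102 0.106] [0.134 0.169 0.155] [ 0.548 -0.39   0.163] 32.1 [ 0.202 -0.14  -0.02 ]
```

Emit:
apply_moves([
  {"dx":0,"dy":0,"dz":0,"turn":0,"hand":1.1},
  {"dx":0,"dy":0,"dz":0,"turn":0,"hand":1.3},
  {"dx":0,"dy":0,"dz":0,"turn":0,"hand":1.6},
  {"dx":0,"dy":0,"dz":0,"turn":0,"hand":2.4},
  {"dx":0,"dy":0,"dz":0,"turn":0,"hand":3.5},
])

```text
time: 32.57
ee_pos: [0.5478, -0.3903, 0.1632]
eef_rot: [0.0, 0.096, 0.995, -0.0]
ft_force: [0.7, 0.6, -0.3]
width: 0.262
gripper_force: 0.0
```

Emit:
apply_moves([
  {"dx":0,"dy":0,"dz":0,"turn":0,"hand":4.5},
  {"dx":0,"dy":0,"dz":0,"turn":0,"hand":4.5},
  {"dx":0,"dy":0,"dz":0,"turn":0,"hand":4.5},
  {"dx":0,"dy":0,"dz":0,"turn":0,"hand":4.5},
  {"dx":0,"dy":0,"dz":0,"turn":0,"hand":4.5},
])

```text
time: 32.98
ee_pos: [0.5478, -0.3902, 0.1633]
eef_rot: [-0.0, 0.096, 0.995, -0.0]
ft_force: [0.4, 1.2, 0.5]
width: 0.506
gripper_force: 0.0
```

```bash
cat >> f.py <<'E'
d=cam('wrist');g=cv2.cvtColor(d['img'],cv2.COLOR_RGB2GRAY)
for r in range(180,260,4): print(r,''.join(' .:-=+*#%@'[9-int(x)*9//255] for x in g[r,190:320]))
E
python3 f.py
```

```text
[-0.082  0.069  0.007] [0.135 0.211 0.12 ] [ 0.548 -0.39   0.163] 33.4333 [ 0.123 -0.092 -0.04 ]
180 +++++++++++++%%###############********************************************************************************+:::::::::::::::::::
184 +++++++++++++#%##########*+=====================================================================+*************+:::::::::::::::::::
188 +++++++++++++*%##########+:..==========-..=====================================================++*************+:::::::::::::::::::
192 ++++++++++++++#%#########*+====================================================================++*************+:::::::::::::::::::
196 ++++++++++++++#%##########++===================================================================++************#+:::::::::::::::::::
200 +++++++++++++++%%#########*====================================================================++*************+:::::---:::::::::::
204 +++++++++++++++#%#########*+**********+===================+***+======================***********+*************=:::-==-::::::::::::
208 +++++++++++++++*%#######***+#*#*******+===============
[... 996 characters left out ...]
@@@@@@@@@@@@#=::::::::::-
240 ++++#@@@@@@@@@@@@@@@@@@@@@@@%#########################%@@@@@@@@@@@%%%%%%%%##########*************#@@@@@@@@@@@@@@@@@@@@@@#=:::::--:
244 #@@@@@@@@@@@@@@@@@@@@@@@@@@@%%########################%@@@@@@@@@%%%%%%%%%%##########*************%@@@@@@@@@@@@@@@@@@@@@@@@@@#=::::
248 @@@@@@@@@@@@@@@@@@@@@@@@@@@@%%########################%@@@@@@@@@%%%%%%%%%%###########************%@@@@@@@@@@@@@@@@@@@@@@@@@@@@@@=:
252 @@@@@@@@@@@@@@@@@@@@@@@@@@@%#**#######################%@@@@@@@@@@%%%%%%%%%############***********%@@@@@@@@@@@@@@@@@@@@@@@@@@@@@@@@
256 @@@@@@@@@@@@@@@@@@@@@@@@@@@#**########################%@@@@@@@@@@@%%%%%@%%############*++++======+#@@@@@@@@@@@@@@@@@@@@@@@@@@@@@@@
```

Emit:
apply_moves([
  {"dx":0,"dy":0,"dz":-0.3,"turn":0,"hand":4.5},
  {"dx":0,"dy":0,"dz":-1,"turn":0,"hand":4.5},
  {"dx":0,"dy":0,"dz":-2.2,"turn":0,"hand":4.5},
  {"dx":0,"dy":0,"dz":-3.6,"turn":0,"hand":4.5},
  {"dx":0,"dy":0,"dz":-5,"turn":0,"hand":4.5},
])

```text
time: 33.95
ee_pos: [0.5481, -0.3904, 0.2153]
eef_rot: [0.001, 0.096, 0.995, -0.0]
ft_force: [0.0, -1.3, -0.7]
width: 0.52
gripper_force: 0.0
```

Emit:
apply_moves([
  {"dx":0,"dy":0,"dz":-1.5,"turn":0,"hand":4.5},
  {"dx":0,"dy":0,"dz":-3.5,"turn":0,"hand":4.5},
  {"dx":0,"dy":0,"dz":-5.5,"turn":0,"hand":4.5},
  {"dx":0,"dy":0,"dz":-7,"turn":0,"hand":4.5},
  {"dx":0,"dy":0,"dz":-8,"turn":0,"hand":4.5},
])

```text
time: 34.37
ee_pos: [0.5487, -0.3906, 0.2975]
eef_rot: [0.002, 0.096, 0.995, -0.001]
ft_force: [0.6, -0.0, 0.5]
width: 0.52
gripper_force: 0.0
```

Emit:
apply_moves([
  {"dx":0,"dy":0,"dz":0,"turn":0,"hand":4.5},
  {"dx":0,"dy":0,"dz":0,"turn":0,"hand":4.5},
  {"dx":0,"dy":0,"dz":0,"turn":0,"hand":4.5},
  {"dx":0,"dy":0,"dz":0,"turn":0,"hand":4.5},
  {"dx":0,"dy":0,"dz":0,"turn":0,"hand":4.5},
])

```text
time: 34.78
ee_pos: [0.5474, -0.39, 0.2919]
eef_rot: [-0.001, 0.096, 0.995, 0.0]
ft_force: [-0.3, -0.0, -0.8]
width: 0.516
gripper_force: 0.0
```

```bash
python3 - <<'E'
from h import *
np.set_printoptions(precision=3,suppress=True)
a=cam('wrist')['img'].astype(int);sa=cam('scene')['img'].astype(int)
for i in range(8): cam('top')
b=cam('wrist')['img'].astype(int);sb=cam('scene')['img'].astype(int)
print('motion',abs(a-b)[150:225,190:320].mean(),abs(sa-sb)[110:170,290:370].mean())
g=sb.sum(2)//3
for r in range(110,170,3): print(r,''.join(' .:-=+*#%@'[9-int(x)*9//255] for x in g[r,290:370]))
s=manip.state();print(s['ee_pos'],s['ft_force'],s['time'])
E
```

```text
motion 5.965094017094017 2.527152777777778
110 %%%%%%%%%%%%%%%%%%##**++++++*##**+++*#%%%%%%%%@@%%%%%%%%%%%%@%%%%%%%%%@%%%%@@%%%
113 %%%%%%%%%%%%%%%%%%##**+++*++*##*++++*%%%%%@%%%@%%%%%%%%%@%%@@%@%%%%%@%%%@%%%%%%%
116 %%%%%%%%%%%%%%%%#********+++###*+++*#%%%%@%%%%%%%%%%%%%%%@@%%%%%%%%%%%%%%@%%%%%%
119 %%%%%%%%%%%%%%%%%#***++++++*##*++++*#%%%%%%%%%%%%%%%%%@%%%%@%%%%%@%@%%%%%%%%%%%%
122 ==+#%%##*#%%%%%%%#***++*+++*##*+++*#%%%%%%%%%%%%%%%%%%%@@%%%%%%%%%%%%%%%%%%%%%%%
125 -:..::.....:::-==+***++****###*+++*#%%%%%%%%%%%%%%%%%%%%%%%%%%%%%%%%%%%%%%%%%%%%
128 :...............:=**+++**+**##**+++#%######%%%%%%%%%%%%%%%%%%%%%%%%%%%%%%%%%%%%%
131 ................-+**++++++*####*=:..:=*%%%%%###%%%%%%%%%%%%%%%%%%%%%%%%%%%%%%%%%
134 ...............:-+**+++++**###*+=-:..:+%%%%#=::.:--=++**#%%%%%%%%%%%%%%%%%%%%%%%
137 ...............:=***+++++**##+-....:-+#%%%%#*=:.............:--=+**##%%%%%%%%%%%
140 :.:::..........:=************=:....:==++++***+-........................::--=+***
143 ....:::........-+******##***+-:..:--:..:----==:....::...........................
146 ::..:::.......:-+********##*+-...:=-::-----==-:....................:::::::......
149 ##*=:.........:=************=:...-++===========-::..:::::::---=-==+=+++++++=--:.
152 #*=:..........:=*******###**+=-::--:..:--====--=--::-=======+=+++=+++++++++++++=
155 ::...........:-+************+======-:...:==+++++========++++============++++++++
158 :::::::......:=+************+==========+++++++++++++======++++====+==+=++=+=++++
161 :::::::::::::-+***************+++=====+++++++============++=======++++++++++++++
164 :::.::::::-=++***********+++***##**++++****++=--:::-====+++=++====+++++++++=====
167 :::::-=+*++++++++++**++++++++++***###########***++=---====-::.....:::-==+===+++=
[ 0.548 -0.39   0.293] [ 0.098 -0.349  0.131] 35.3833
```

```bash
python3 - <<'E'
from h import *
I=[]
for i in range(40):
    I.append(cam('scene')['img'].astype(float))
f=lambda a,b,box:abs(np.mean(I[a:a+4],0)-np.mean(I[b:b+4],0))[box[0]:box[1],box[2]:box[3]].mean()
t=(125,165,315,345);bg=(125,165,345,375)
print([(round(f(a,b,t),2),round(f(a,b,bg),2)) for a,b in ((0,4),(0,8),(10,30),(28,32),(30,36))])
print(manip.state()['time'])
E
```

```text
[(np.float64(1.3), np.float64(1.19)), (np.float64(1.18), np.float64(1.18)), (np.float64(1.17), np.float64(1.19)), (np.float64(1.18), np.float64(1.19)), (np.float64(1.15), np.float64(1.17))]
37.3833
```

Tin region is as still as the background; handing in.

```bash
python3 -c "
from station import manip
print(manip.close_job())"
```

```text
the job is handed in; nothing more can be done
None
```

The tin hangs still by its bail on the scale hook with the gripper well clear of it, and the job was handed in at about 37 s of the 72 s, with no verdict shown. On the way I stood the tin briefly on the worktop to straighten it after it leaned in the grip.

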